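# Refit and pin the tray in the insulated bath

## Robot

A 7-joint arm with a two-finger parallel gripper is mounted at the origin on a cart in front of the work surface, level with it; the furniture and walls round the work are solid. World frame = base frame: x ahead of the robot, y to its left, z up, the work surface at z = 0. Lengths are in m, angles in rad, forces in N, time in s.
With the tool pointing down it reaches from about 0.4 to 0.85 m from the base axis. Payload 4.5 kg.
Tool frame: the origin (TCP) lies midway between the tips of the shut fingers; the grasp point (between the pads) lies 19 mm behind it; z points along the fingers, y is the line along which they close (so a half turn about z gives the same grasp; the last joint's range is limited). The gripper opens to 88 mm and grips with 3 to 60 N. Pads are 18 mm wide; open, the fingers measure 123 mm over their backs; the gripper's body (75 mm by 187 mm) begins 45 mm behind the grasp point.
Start: joints at [-1.191, 0.689, -0.195, 1.565, 0.157, 0.902, -0.215], TCP at [0.212, 0.588, 0.239] pointing down, gripper open.
Joint ranges: [-3.01, 3.01], [-0.46, 2.08], [-1.47, 1.51], [0.13, 2.56], [-1, 4.14], [0.04, 2.09], [-2.66, 2.66]. Speed limits (rad/s): [2.57, 2.57, 3.14, 3.14, 3.14, 3.14, 3.14].

## Interface

Orientations are given as a unit quaternion [x, y, z, w].
In Python, from plant import r gives the robot as it stands.
- The arm moves only by the tool carry_out, never from a script. Its argument "plan" is a list of rows, each an object with "rot": the turn, a rotation vector about the tool's x, y, z in rad, a list of three; "xyz": the shift along the tool's x, y, z in m, a list of three; "grip": the closure in counts, from 0 (fully open) to 255 (shut). In form: [{"rot": [wx, wy, wz], "xyz": [dx, dy, dz], "grip": grip}, ...]. A call has 1 to 8 rows; each row is the pose to reach, as a shift and turn from the pose commanded when the call began, along the tool's axes at that moment; what a row does not reach only later rows make up. A row lasts 1/12 s, in which the tool goes at most 41.7 mm and 7.16 degrees, less where a joint would pass 70% of its speed; a pose out of reach is approached as far as the arm can. A call with a gripper value outside its range is refused whole. The fingers move at their own pace and stop on an object; "squeeze" is the grip in N (left out, the last holds). Time passes only in rows, so rows that repeat a pose let the fingers close. It gives the time, the measured TCP pose, the force, the opening and the grip force at its end, in the units of the state.
- r.get_state(): the state, without advancing time (a new reading comes with each control period).
- r.snapshot(name): name is "side" or "top" or "wrist"; returns the picture (384x512x3 uint8, red, green, blue); there is no depth.
- r.camera_params(name): a dict with "fx", "fy", "cx", "cy" (pixels), "position" and "attitude" of the camera in the world; the wrist camera has in their place "hand_eye" (4x4, takes a point from camera to tool coordinates, whose origin is the TCP and whose axes are the flange's). Camera axes: x right, y down, z forward; pixel columns grow to the right and rows downward; lengths in m; the calibration is good to about 2 mm. A picture is of the moment at which its call begins: read the wrist's pose just before it. camera_params takes no time and is no camera call.
- r.finish_job(): hands the job in; it is judged then, once.
The state is a dict: "clock": time; "q": joint angles; "qd": joint speeds; "joint_torque": joint torques, N m; "tool_pos": TCP position; "eef_rot": TCP orientation; "contact_force": force on the tool from outside, world axes, zero at the start; "moment": the same for the moment, N m; "opening": opening from 0.0 (shut) to 1.0 (fully open); "finger_force": force on a finger pad.
Only numpy, scipy, OpenCV 4.12 (cv2) and the standard library are available. Lean on these libraries where they do the work, as an engineer would, in place of code of your own. Each camera call takes 0.05 s, during which the arm holds its last target. There are 200 camera calls.

## Task

Put the slotted steel tray back into the open bath and lock it there. The tray is longer than the opening, so tilt it, slip one end and then the other under the thick collars, and set it down gently, without dropping it, to lie flat on the ledges below with the hole in the tray above the bored post. Then drive the taper pin from its stand straight down through the tray into the post until its shoulder rests on the tray, let go, and leave the flask, beaker and measuring cylinder where they stand.

Things in the scene. Friction and masses are not known exactly. Their poses are not given: they have to be found in the camera images.
- bath: open white bath with a steel deck, 204 mm long (its x), 136 wide (its y), 134 high, fixed. Origin under its centre on the bench, z up; control panel on its -x end. The tank under the collars is 176 mm long (end walls at x = +-88 mm), 104 wide, floor at z = 20 mm. The tray belongs flat on both ledges, centre over the bath's centre, both ends hidden under the collars
- opening (a point): centre of the top opening, at deck height (134 mm above the bench). The opening is 124 mm (bath x) by 104 mm (bath y). At each end a collar 42 mm deep (z = 92 to 134 mm) overhangs the tank from x = 62 mm to the end wall at 88 mm; the long sides have no overhang
- ledges (a point): midway between the two support ledges, level with their tops (z = 58 mm in the bath's frame). The ledges lie below the collars across the whole width, from each end wall to x = +-46 mm
- socket (a point): mouth of the bore, 14 mm in diameter and 38 mm deep, in the square steel post standing in the tank on the bath's long axis; at x = 36, y = 0, z = 56.5 mm in the bath's frame
- tray: slotted stainless tray, 142 mm long (its x), 96 wide (its y), 5 thick, 0.28 kg, lying on the bench, handle up. Origin at the centre of its underside. Over the centre two posts carry a flat handle bar 64 mm long (along y), 8 thick (along x), from z = 86 to 112 mm. In the bath its x axis points the same way as the bath's (hole at the end away from the control panel)
- tray_grip (a point): middle of the handle's flat bar, 99 mm above the tray's underside
- tray_hole (a point): centre of the 14 mm round hole in the tray, on its upper face, at x = 36, y = 0, z = 5 mm in the tray's frame
- taper_pin: steel pin, 150 mm long, 0.14 kg, standing loosely in its stand. Origin at the tip, z up. From the tip: taper 5 to 12 mm diameter over 22 mm, 12 mm shank to z = 36, shoulder 26 mm across from 36 to 42, 10 mm stem, black round head 22 mm across from 114 to 150. Home: shoulder on the tray, tip 27 mm above the bench. Pushed down, it shifts a loose tray up to 4 mm into line
- pin_tip (a point): tip of the taper pin (its origin)
- pin_grip (a point): middle of the pin's head, on its axis, 132 mm above the tip
- pin_stand: fixed aluminium block, 56 x 56 x 46 mm, with a bore of 14.5 mm, 40 mm deep, in the middle of its top, in which the pin stands (shoulder on the block, tip 10 mm above the bench). Origin under its centre
- flask: conical flask with a stopper, 66 mm across, 111 mm high, bystander; origin at the centre of its base
- big_beaker: empty beaker, 77 mm across, 92 mm high, bystander; origin at the centre of its base
- cylinder: measuring cylinder, foot 52 mm across, 188 mm high, bystander; origin at the centre of its base
Things that resemble listed ones, but are neither listed nor needed, are in the scene too. Several things have the shape of the taper_pin; the one meant has the colours described above.

How it is judged:
By the outcome, as a careful person would: the job done as asked, in the order asked, and still so for the second after the job is handed in, with the robot touching nothing.
It also fails if it takes over 72 s, if anything falls off the work surface, if the arm or the gripper's body presses on something with over 40 N, if the wrist force passes 120 N, or if a joint passes its speed limit or range.

## Working session

There is one attempt and no reset: what is moved stays moved. The work goes in short steps, Python scripts to look and compute and a tool call to move; the robot and the scene stay as the last step left them, time stands still between calls to the robot, and variables do not carry over. Pictures are saved under pics/ and viewed, at most 10 in all, crops included, and the job is handed in when it is done.

Besides the shell and the picture viewer there is one more tool, called after "Request:" as name([rows], argument=value, ...), one row to a line, values as JSON. carry_out: Moves the arm, as the interface text tells. Its arguments: {"type":"object","properties":{"plan":{"type":"array"},"squeeze":{"type":"number"}},"required":["plan"]}

```bash
ls; mkdir -p pics; python3 - <<'E'
from plant import r
import cv2,numpy as np
np.set_printoptions(precision=4,suppress=True)
s=r.get_state();print({k:s[k] for k in('clock','tool_pos','eef_rot','opening','contact_force')})
a=r.snapshot('side');b=r.snapshot('top');w=r.snapshot('wrist')
for n,i in(('side',a),('top',b),('wrist',w)):cv2.imwrite(f'pics/{n}0.png',i[...,::-1])
for n in('side','top','wrist'):print(n,r.camera_params(n))
cv2.imwrite('pics/v1.png',cv2.resize(b[...,::-1],(800,600)));cv2.imwrite('pics/v2.png',cv2.resize(a[...,::-1],(800,600)))
E
```

```text
pics
{'clock': 0.0, 'tool_pos': array([0.2117, 0.5874, 0.2379]), 'eef_rot': array([ 0.172 ,  0.9851, -0.0009, -0.0001]), 'opening': 0.9993497334621666, 'contact_force': array([ 0.1921,  0.0236, -0.2326])}
side {'fx': 479.9138226044461, 'fy': 479.9138226044461, 'cx': 248.03030283509938, 'cy': 188.51174173428205, 'position': array([ 0.019 , -0.9591,  0.8891]), 'attitude': array([ 0.8554, -0.2347,  0.1269, -0.444 ])}
top {'fx': 477.3589482371391, 'fy': 477.3589482371391, 'cx': 255.15866488786634, 'cy': 186.3905917482236, 'position': array([ 0.4275, -0.0246,  1.4694]), 'attitude': array([ 0.7077, -0.7041,  0.0437, -0.0385])}
wrist {'fx': 338.1009001211968, 'fy': 338.1009001211968, 'cx': 247.42566375260256, 'cy': 193.15178003744575, 'hand_eye': array([[ 0.    , -0.959 , -0.2834,  0.0737],
       [ 1.    ,  0.0002, -0.0004, -0.0002],
       [ 0.0005, -0.2834,  0.959 , -0.1451],
       [ 0.    ,  0.    ,  0.    ,  1.    ]])}
```

View pics/v1.png

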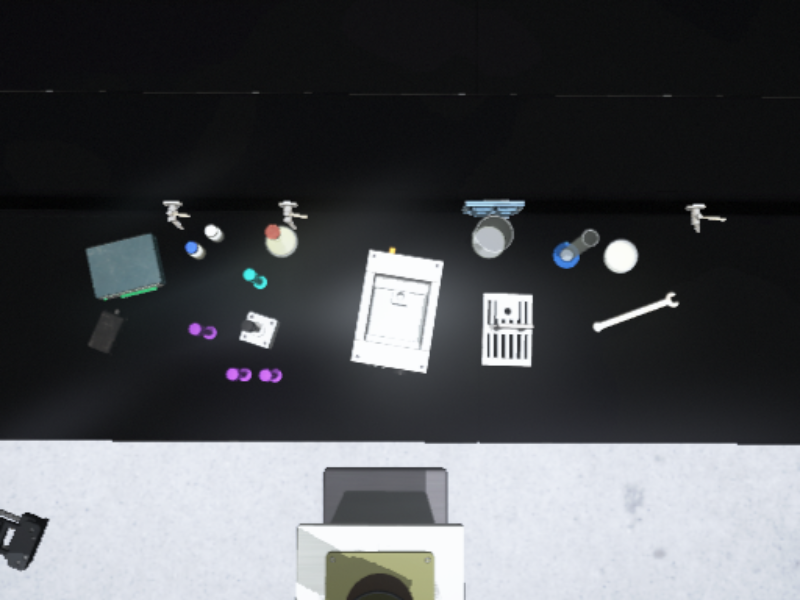

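View pics/v2.png

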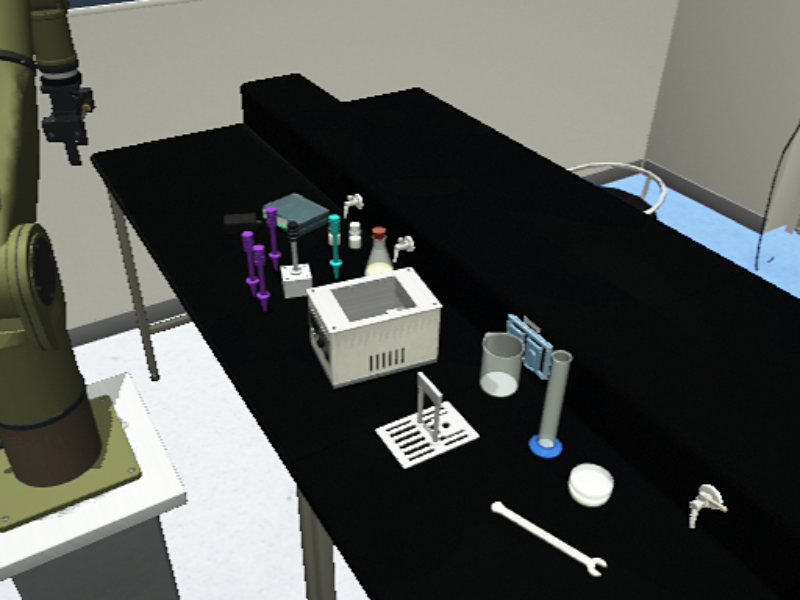

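The top view shows the bath centred near (400,310), with its panel end facing the robot. The tray is at (507,330) with its hole at the far end. The stand is at (258,330) and holds the black-headed pin. The side view agrees, and the purple and teal pins are decoys.

```bash
cat > h.py <<'E'
import numpy as np, cv2
from scipy.spatial.transform import Rotation as R
np.set_printoptions(precision=4,suppress=True)
def cam(r,n,s=None):
    c=r.camera_params(n)
    if 'hand_eye' in c:
        T=np.eye(4);T[:3,:3]=R.from_quat(s['eef_rot']).as_matrix();T[:3,3]=s['tool_pos'];T=T@c['hand_eye'];return c,T[:3,:3],T[:3,3]
    return c,R.from_quat(c['attitude']).as_matrix(),np.array(c['position'])
def ray(C,u,v):
    c,M,p=C;d=M@np.array([(u-c['cx'])/c['fx'],(v-c['cy'])/c['fy'],1]);return p,d/np.linalg.norm(d)
def plane(C,uv,z):
    p,d=ray(C,*uv);return p+d*(z-p[2])/d[2]
def proj(C,X):
    c,M,p=C;q=M.T@(np.asarray(X)-p);return np.array([c['fx']*q[0]/q[2]+c['cx'],c['fy']*q[1]/q[2]+c['cy']])
def tri(A,a,B,b):
    p,d=ray(A,*a);q,e=ray(B,*b);t=np.linalg.lstsq(np.c_[d,-e],q-p,rcond=None)[0]
    x,y=p+d*t[0],q+e*t[1];return (x+y)/2,np.linalg.norm(x-y)
def blobs(m,amin=100):
    cs,_=cv2.findContours(m.astype(np.uint8),cv2.RETR_EXTERNAL,cv2.CHAIN_APPROX_NONE)
    return [c for c in cs if cv2.contourArea(c)>amin]
E
python3 - <<'E'
from h import *; from plant import r
T=cam(r,'top');S=cam(r,'side')
b=cv2.imread('pics/top0.png');g=b.min(2)
m=(g>120);m[:135]=0;m[275:]=0
m=cv2.morphologyEx(m.astype(np.uint8),cv2.MORPH_CLOSE,np.ones((5,5)))
for c in blobs(m,200):
    rc=cv2.minAreaRect(c);u,v=rc[0]
    z=.134 if 230<u<280 else .046 if u<200 else .005
    P=np.array([plane(T,q,z)[:2] for q in cv2.boxPoints(rc)]);e=np.diff(np.r_[P,P[:1]],axis=0)
    print(np.round(rc[0]),z,P.mean(0),np.linalg.norm(e,axis=1)[:2],np.degrees(np.arctan2(e[:2,1],e[:2,0])))
# pin head: top and side
def put(im,k,u0,v0,w,h,f):return cv2.resize(im[v0:v0+h,u0:u0+w],None,fx=f,fy=f,interpolation=cv2.INTER_CUBIC)
s=cv2.imread('pics/side0.png')
A=put(b,0,145,190,60,50,6);B=put(s,0,160,130,60,75,6)
A=cv2.convertScaleAbs(A,alpha=1.5,beta=30);B=cv2.convertScaleAbs(B,alpha=1.5,beta=30)
o=np.zeros((450,720,3),np.uint8);o[:300,:360]=A;o[:450,360:]=B;cv2.imwrite('pics/v3.png',o)
E
```

```text
[165. 211.] 0.046 [0.5193 0.2341] [0.0572 0.0598] [ -16.8578 -108.094 ]
[406. 201.] 0.005 [ 0.5563 -0.5015] [0.1742 0.029 ] [ -67.943  -159.9363]
[325. 211.] 0.005 [ 0.5255 -0.2486] [0.1422 0.1012] [ -2.5213 -91.7458]
[254. 198.] 0.134 [ 0.5517 -0.0314] [0.2143 0.1398] [ -8.8062 -99.2512]
[397. 164.] 0.005 [ 0.6729 -0.4761] [0.0626 0.0663] [-89.6561 178.1425]
[314. 149.] 0.005 [ 0.7172 -0.2168] [0.0995 0.066 ] [ -14.1893 -103.9877]
[182. 149.] 0.046 [0.7065 0.1877] [0.0936 0.0598] [ -18.5981 -110.1447]
```

View pics/v3.png

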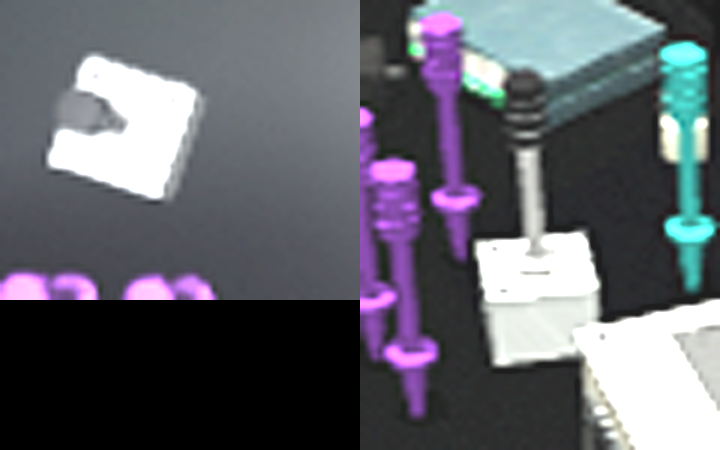

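The enlarged crops show the black head at about (85,110) in the top crop and (525,90) in the side crop, with its stem going into the block. I'll go above the tray for a close look.

```bash
cat >> h.py <<'E'
def down(yawy,tilt=0):
    """tool y at yaw angle (deg), z down; tilt (deg) about world axis = horizontal left of yaw (lowers the -yaw end for tilt<0)"""
    a=np.radians(yawy);y=np.array([np.cos(a),np.sin(a),0]);z=np.array([0,0,-1.]);M=np.c_[np.cross(y,z),y,z]
    return R.from_rotvec(np.radians(tilt)*np.array([-y[1],y[0],0]))*R.from_matrix(M)
def rel(p0,q0,p1,R1):
    R0=q0 if isinstance(q0,R) else R.from_quat(q0)
    return np.round(R0.inv().apply(np.asarray(p1)-p0),4),np.round((R0.inv()*R1).as_rotvec(),4)
E
python3 - <<'E'
from h import *; from plant import r
s=r.get_state();p,q=s['tool_pos'],s['eef_rot']
print(rel(p,q,[.5,.25,.32],down(30)))
print(rel([.5,.25,.32],down(30),[.5255,-.2486,.30],down(-2.2)))
E
```

```text
(array([-0.3856, -0.22  , -0.0815]), array([-0.0013,  0.0006,  0.7015]))
(array([-0.4446, -0.2272,  0.02  ]), array([0.   , 0.   , 0.562]))
```

Request:
carry_out([
  {"rot": [0, 0, 0.5], "xyz": [-0.27, -0.15, -0.06], "grip": 0},
  {"rot": [0, 0, 0.5], "xyz": [-0.27, -0.15, -0.06], "grip": 0},
  {"rot": [0, 0, 0.5], "xyz": [-0.27, -0.15, -0.06], "grip": 0},
  {"rot": [0, 0, 0.5], "xyz": [-0.27, -0.15, -0.06], "grip": 0},
  {"rot": [0, 0, 0.5], "xyz": [-0.27, -0.15, -0.06], "grip": 0},
  {"rot": [0, 0, 0.5], "xyz": [-0.27, -0.15, -0.06], "grip": 0},
  {"rot": [0, 0, 0.5], "xyz": [-0.27, -0.15, -0.06], "grip": 0},
  {"rot": [0, 0, 0.5], "xyz": [-0.27, -0.15, -0.06], "grip": 0},
])

```text
clock: 0.82
tool_pos: [0.4188, 0.3505, 0.2995]
eef_rot: [0.413, 0.911, -0.0, 0.002]
contact_force: [0.7, -0.3, -0.7]
opening: 1.001
finger_force: 0.0
```

```bash
python3 - <<'E'
from h import *; from plant import r
s=r.get_state();p,q=s['tool_pos'],s['eef_rot'];print(p)
print(rel(p,q,[.52,.05,.3],down(8)))
print(rel([.52,.05,.3],down(8),[.5255,-.2486,.30],down(-2.2)))
E
```

```text
[0.4188 0.3505 0.2995]
(array([-0.2928, -0.1217,  0.0004]), array([0.0014, 0.0031, 0.5792]))
(array([-0.2965, -0.0361,  0.    ]), array([0.   , 0.   , 0.178]))
```

Request:
carry_out([
  {"rot": [0, 0, 0.579], "xyz": [-0.293, -0.122, 0], "grip": 0},
  {"rot": [0, 0, 0.579], "xyz": [-0.293, -0.122, 0], "grip": 0},
  {"rot": [0, 0, 0.579], "xyz": [-0.293, -0.122, 0], "grip": 0},
  {"rot": [0, 0, 0.579], "xyz": [-0.293, -0.122, 0], "grip": 0},
  {"rot": [0, 0, 0.579], "xyz": [-0.293, -0.122, 0], "grip": 0},
  {"rot": [0, 0, 0.579], "xyz": [-0.293, -0.122, 0], "grip": 0},
  {"rot": [0, 0, 0.579], "xyz": [-0.293, -0.122, 0], "grip": 0},
  {"rot": [0, 0, 0.579], "xyz": [-0.293, -0.122, 0], "grip": 0},
])

```text
clock: 1.48
tool_pos: [0.5187, 0.05, 0.2987]
eef_rot: [0.656, 0.755, -0.001, 0.001]
contact_force: [-0.8, -0.6, 0.4]
opening: 1.001
finger_force: 0.0
```

```bash
python3 - <<'E'
from h import *; from plant import r
s=r.get_state();w=r.snapshot('wrist');cv2.imwrite('pics/w_bath.png',w[...,::-1]);np.savez('pics/w_bath.npz',p=s['tool_pos'],q=s['eef_rot'])
print(s['tool_pos'],s['qd'].round(2))
E
```

```text
[0.5187 0.05   0.2987] [ 0.56  0.09 -0.04 -0.17 -0.03  0.09  0.55]
```

Request:
carry_out([
  {"rot": [0, 0, 0.178], "xyz": [-0.297, -0.036, 0], "grip": 0},
  {"rot": [0, 0, 0.178], "xyz": [-0.297, -0.036, 0], "grip": 0},
  {"rot": [0, 0, 0.178], "xyz": [-0.297, -0.036, 0], "grip": 0},
  {"rot": [0, 0, 0.178], "xyz": [-0.297, -0.036, 0], "grip": 0},
  {"rot": [0, 0, 0.178], "xyz": [-0.297, -0.036, 0], "grip": 0},
  {"rot": [0, 0, 0.178], "xyz": [-0.297, -0.036, 0], "grip": 0},
  {"rot": [0, 0, 0.178], "xyz": [-0.297, -0.036, 0], "grip": 0},
  {"rot": [0, 0, 0.178], "xyz": [-0.297, -0.036, 0], "grip": 0},
])

```text
clock: 2.2
tool_pos: [0.5237, -0.253, 0.2987]
eef_rot: [0.722, 0.692, -0.002, 0.002]
contact_force: [0.3, -1.0, -0.2]
opening: 1.002
finger_force: 0.0
```

```bash
python3 - <<'E'
from h import *; from plant import r
s=r.get_state();w=r.snapshot('wrist');cv2.imwrite('pics/w_tray.png',w[...,::-1]);np.savez('pics/w_tray.npz',p=s['tool_pos'],q=s['eef_rot'])
print(s['tool_pos'],s['eef_rot'],s['qd'].round(2),s['clock'])
a=cv2.imread('pics/w_bath.png');b=cv2.imread('pics/w_tray.png')
cv2.imwrite('pics/v4.png',cv2.resize(np.hstack([a,b]),(800,300)))
E
```

```text
[ 0.5237 -0.253   0.2987] [ 0.7219  0.6919 -0.0023  0.0021] [ 0.08  0.04 -0.07 -0.07 -0.03  0.06  0.07] 2.2
```

View pics/v4.png

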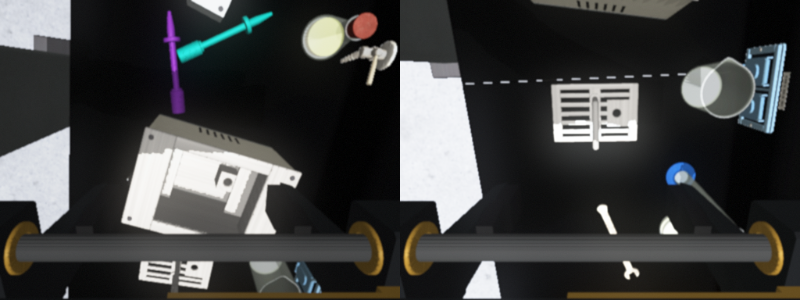

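The wrist views show the bath with its bored post (black bore near (228,182) in the left half), and the tray at (552–638, 83–140) in the right half, with the handle bar edge-on at column 595. I'll zoom in once on the tray handle in the wrist and side views.

```bash
python3 - <<'E'
from h import *; from plant import r
from types import SimpleNamespace
def ld(n):
    z=np.load(f'pics/{n}.npz');return cv2.imread(f'pics/{n}.png'),cam(r,'wrist',{'eef_rot':z['q'],'tool_pos':z['p']})
w,C=ld('w_tray');b,B=ld('w_bath')
m=w.min(2)>110;m[:, :150]=0;m[210:]=0;m[:95]=0;m[:,330:]=0
m=cv2.morphologyEx(m.astype(np.uint8),cv2.MORPH_CLOSE,np.ones((9,9)));m=cv2.morphologyEx(m,cv2.MORPH_OPEN,np.ones((25,25)))
for c in blobs(m,1000):
    P=np.array([plane(C,q,.004)[:2] for q in cv2.boxPoints(cv2.minAreaRect(c))]);e=np.diff(np.r_[P,P[:1]],axis=0)
    print(P.mean(0),np.linalg.norm(e,axis=1)[:2],np.degrees(np.arctan2(e[:2,1],e[:2,0])))
print('pred grip px wrist',proj(C,[.5255,-.2486,.112]),'side',proj(cam(r,'side'),[.5255,-.2486,.112]))
s=cv2.imread('pics/side0.png')
o=np.hstack([cv2.resize(w[95:205,185:315],(520,440),interpolation=cv2.INTER_CUBIC),cv2.resize(s[230:310,235:285],(275,440),interpolation=cv2.INTER_CUBIC)])
cv2.imwrite('pics/v5.png',o)
E
```

```text
[ 0.5259 -0.2462] [0.1373 0.0977] [ -2.4285 -89.6557]
pred grip px wrist [249.8198 163.6421] side [273.8788 245.7355]
```

View pics/v5.png

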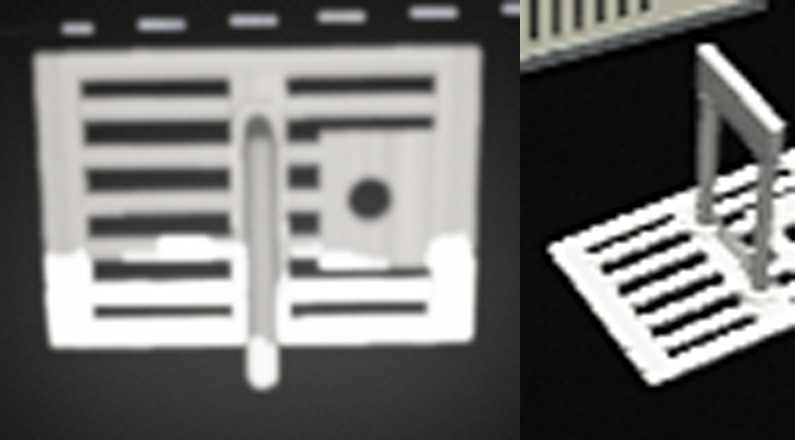

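The crop shows the handle bar edge-on: its near end is at crop (262,388) in the wrist view and (778,130) in the side view, with its far end at (706,48). The tray hole is at (370,199).

```bash
python3 - <<'E'
from h import *; from plant import r
z=np.load('pics/w_tray.npz');C=cam(r,'wrist',{'eef_rot':z['q'],'tool_pos':z['p']});S=cam(r,'side')
print(tri(C,(250.4,192),S,(282,253.8)))
for q in((282,253.8),(269,238.5)):print(plane(S,q,.112))
print('hole',plane(C,(277.5,144.75),.005))
s=r.get_state()
g=[.526,-.247,.099-.019]
for zz in(.17,.082):print(rel(s['tool_pos'],s['eef_rot'],[g[0],g[1],zz],down(-2.3)))
E
```

```text
(array([ 0.5263, -0.2796,  0.1098]), np.float64(0.003201647650446011))
[ 0.5264 -0.2821  0.112 ]
[ 0.5298 -0.2204  0.112 ]
hole [ 0.5622 -0.2476  0.005 ]
(array([0.0044, 0.0019, 0.1285]), array([-0.0005,  0.0042, -0.0012]))
(array([0.0047, 0.0019, 0.2165]), array([-0.0005,  0.0042, -0.0012]))
```

Request:
carry_out([
  {"rot": [0, 0.004, 0], "xyz": [0.005, 0.002, 0.04], "grip": 0},
  {"rot": [0, 0.004, 0], "xyz": [0.005, 0.002, 0.08], "grip": 0},
  {"rot": [0, 0.004, 0], "xyz": [0.005, 0.002, 0.12], "grip": 0},
  {"rot": [0, 0.004, 0], "xyz": [0.005, 0.002, 0.15], "grip": 0},
  {"rot": [0, 0.004, 0], "xyz": [0.005, 0.002, 0.18], "grip": 0},
  {"rot": [0, 0.004, 0], "xyz": [0.005, 0.002, 0.205], "grip": 0},
  {"rot": [0, 0.004, 0], "xyz": [0.005, 0.002, 0.216], "grip": 0},
  {"rot": [0, 0.004, 0], "xyz": [0.005, 0.002, 0.216], "grip": 0},
])

```text
clock: 2.92
tool_pos: [0.5265, -0.2364, 0.0803]
eef_rot: [0.718, 0.696, 0.001, -0.004]
contact_force: [-0.3, -0.2, 0.9]
opening: 0.999
finger_force: 0.0
```

Request:
carry_out([
  {"rot": [0, 0, 0], "xyz": [0, 0, 0], "grip": 255},
  {"rot": [0, 0, 0], "xyz": [0, 0, 0], "grip": 255},
  {"rot": [0, 0, 0], "xyz": [0, 0, 0], "grip": 255},
  {"rot": [0, 0, 0], "xyz": [0, 0, 0], "grip": 255},
  {"rot": [0, 0, 0], "xyz": [0, 0, 0], "grip": 255},
  {"rot": [0, 0, 0], "xyz": [0, 0, 0], "grip": 255},
  {"rot": [0, 0, 0], "xyz": [0, 0, 0], "grip": 255},
  {"rot": [0, 0, 0], "xyz": [0, 0, 0], "grip": 255},
], squeeze=50)

```text
clock: 3.58
tool_pos: [0.5278, -0.239, 0.0828]
eef_rot: [0.718, 0.696, 0.002, -0.001]
contact_force: [0.7, -0.4, -0.1]
opening: 0.418
finger_force: 0.0
```

```bash
python3 - <<'E'
from h import *; from plant import r
# bath deck from start top view and wrist view, side-view check
z=np.load('pics/w_bath.npz');B=cam(r,'wrist',{'eef_rot':z['q'],'tool_pos':z['p']});T=cam(r,'top');S=cam(r,'side')
t=cv2.imread('pics/top0.png');w=cv2.imread('pics/w_bath.png');s=cv2.imread('pics/side0.png')
f=lambda i,x,y,W,H,k:cv2.resize(i[y:y+H,x:x+W],None,fx=k,fy=k,interpolation=cv2.INTER_CUBIC)
o=np.zeros((600,800,3),np.uint8)
A=f(t,218,152,72,92,5);o[:460,:360]=A          # top
D=f(w,150,140,240,160,1.8);o[:288,362:794]=D   # wrist
E=f(s,190,165,100,85,3.6);o[290:596,364:724]=E
cv2.imwrite('pics/v6.png',o);print(r.get_state()['clock'])
E
```

```text
3.5833
```

View pics/v6.png

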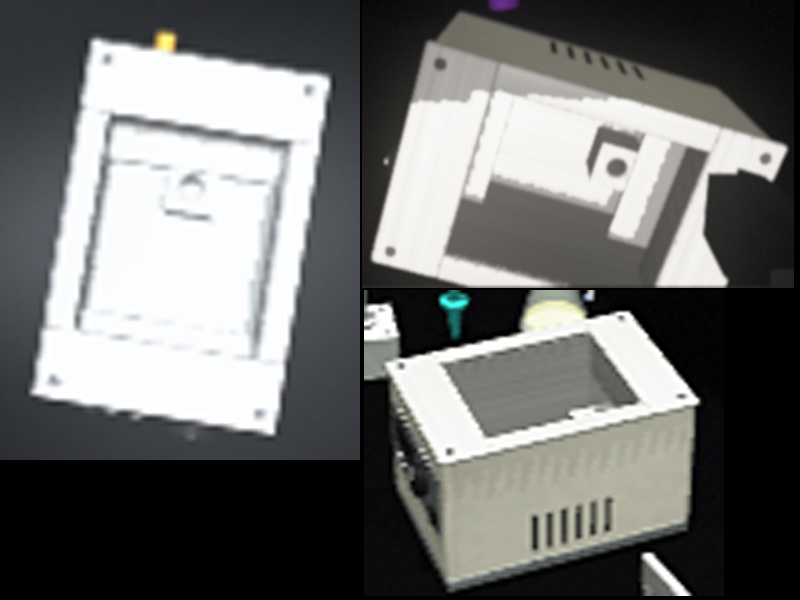

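The crops show four deck screws: at (108,60), (309,90), (260,413) and (54,380) in the top crop, and at (402,366), (621,318), (683,397) and (450,451) in the side crop. The post bore is at (617,168) in the wrist crop. I'll triangulate these while the fingers finish closing.

Request:
carry_out([
  {"rot": [0, 0, 0], "xyz": [0, 0, 0], "grip": 255},
  {"rot": [0, 0, 0], "xyz": [0, 0, 0], "grip": 255},
  {"rot": [0, 0, 0], "xyz": [0, 0, 0], "grip": 255},
  {"rot": [0, 0, 0], "xyz": [0, 0, 0], "grip": 255},
  {"rot": [0, 0, 0], "xyz": [0, 0, 0], "grip": 255},
  {"rot": [0, 0, 0], "xyz": [0, 0, 0], "grip": 255},
  {"rot": [0, 0, 0], "xyz": [0, 0, 0], "grip": 255},
  {"rot": [0, 0, 0], "xyz": [0, 0, 0], "grip": 255},
], squeeze=50)

```text
clock: 4.25
tool_pos: [0.5275, -0.2389, 0.0826]
eef_rot: [0.718, 0.696, 0.001, -0.002]
contact_force: [0.0, 0.2, -0.3]
opening: 0.084
finger_force: 50.0
```

```bash
python3 - <<'E'
from h import *; from plant import r
z=np.load('pics/w_bath.npz');B=cam(r,'wrist',{'eef_rot':z['q'],'tool_pos':z['p']});T=cam(r,'top');S=cam(r,'side')
k=lambda x,y,x0,y0,o,f:((x-x0+.5)/f+o[0]-.5,(y-y0+.5)/f+o[1]-.5)
t=[k(*p,0,0,(218,152),5) for p in((108,60),(309,90),(260,413),(54,380))]
s=[k(*p,364,290,(190,165),3.6) for p in((621,318),(683,397),(450,451),(402,366))]
P=[tri(T,a,S,b) for a,b in zip(t,s)]
for p in P:print(p)
for C,q in((T,t),(S,s)):
    X=np.array([plane(C,a,.134)[:2] for a in q]);print(X.mean(0),[np.degrees(np.arctan2(*(X[i]-X[j])[::-1])) for i,j in((0,3),(1,2))],[np.degrees(np.arctan2(*(X[i]-X[j])[::-1])) for i,j in((0,1),(3,2))])
# opening edges in top pic
h=k(617,168,362,0,(150,140),1.8);print('bore wrist',plane(B,h,.0565),'bore top',plane(T,k(190,188,0,0,(218,152),5),.0565))
st=r.get_state();print(st['clock'],st['tool_pos'],st['opening'],st['finger_force'])
E
```

```text
(array([0.6495, 0.0107, 0.1363]), np.float64(0.003392902008665693))
(array([ 0.633 , -0.103 ,  0.1352]), np.float64(0.003000539831073933))
(array([ 0.4511, -0.0753,  0.1364]), np.float64(0.003029872862864134))
(array([0.4692, 0.0393, 0.1355]), np.float64(0.003675007814662894))
[ 0.5494 -0.0314] [np.float64(-8.979979456076286), np.float64(-8.603760560046682)] [np.float64(81.74233060072771), np.float64(81.20882258096317)]
[ 0.5535 -0.0304] [np.float64(-8.598004706824762), np.float64(-9.093490558530538)] [np.float64(81.29533035267103), np.float64(81.07552127020894)]
bore wrist [ 0.5852 -0.0353  0.0565] bore top [ 0.5843 -0.0359  0.0565]
4.25 [ 0.5275 -0.2389  0.0826] 0.0842211807628863 49.99981943517923
```

Request:
carry_out([
  {"rot": [0, 0, 0], "xyz": [0, 0, -0.015], "grip": 255},
  {"rot": [0, 0, 0], "xyz": [0, 0, -0.045], "grip": 255},
  {"rot": [0, 0, 0], "xyz": [0, 0, -0.08], "grip": 255},
  {"rot": [0, 0, 0], "xyz": [0, 0, -0.12], "grip": 255},
  {"rot": [0, 0, 0], "xyz": [0, 0, -0.16], "grip": 255},
  {"rot": [0, 0, 0], "xyz": [0, 0, -0.19], "grip": 255},
  {"rot": [0, 0, 0], "xyz": [0, 0, -0.2], "grip": 255},
  {"rot": [0, 0, 0], "xyz": [0, 0, -0.2], "grip": 255},
])

```text
clock: 4.92
tool_pos: [0.5291, -0.2404, 0.2851]
eef_rot: [0.718, 0.696, 0.003, 0.001]
contact_force: [0.4, 0.6, -2.3]
opening: 0.088
finger_force: 50.0
```

```bash
python3 - <<'E'
from h import *; from plant import r
s=r.get_state();w=r.snapshot('wrist')[...,::-1];S=r.snapshot('side')[...,::-1];cv2.imwrite('pics/w_held.png',w);cv2.imwrite('pics/s_held.png',S);np.savez('pics/w_held.npz',p=s['tool_pos'],q=s['eef_rot'])
print(s['tool_pos'],s['eef_rot'],s['contact_force'],s['clock'])
C=cam(r,'wrist',s);print('hole px',proj(C,s['tool_pos']+[.036,-.0087,-.0776]))
cv2.imwrite('pics/v7.png',np.hstack([cv2.resize(w,(480,360)),cv2.resize(S[150:310,200:340],(315,360))]))
E
```

```text
[ 0.5291 -0.2404  0.2851] [0.7183 0.6957 0.0027 0.0012] [ 0.382   0.6001 -2.2692] 4.9167
hole px [299.6621 213.4531]
```

View pics/v7.png

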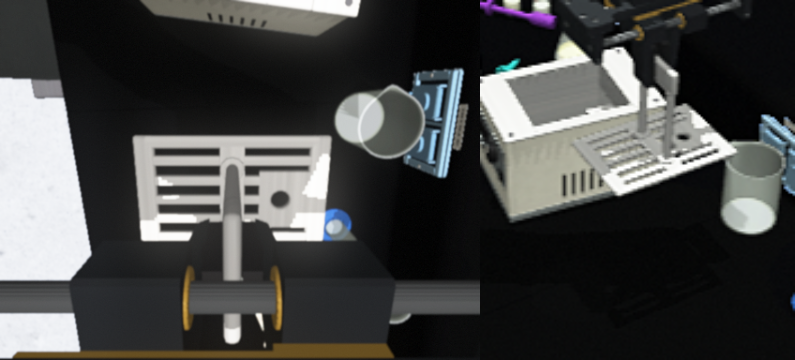

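The tray is held flat. The hole sits at crop (280,199), i.e. px (298.7,212.3) against a predicted (299.7,213.5), so the grasp offset is confirmed. Next I'll tilt the tray and carry it over the bath.

```bash
cat >> h.py <<'E'
BC=np.array([.5504,-.0308,0]);YAW=-8.75
def tool_for(cx,cz,t,cy=0,off=(0,.0087,.0826)):
    """tray underside centre (bath frame, m), tilt t deg (-x end low) -> TCP pos, rot"""
    Rb=R.from_euler('z',YAW,degrees=True);Rt=Rb*R.from_euler('y',-t,degrees=True)
    return BC+Rb.apply([cx,cy,cz])+Rt.apply(off), down(YAW,-t)
def rows(s,W):
    for w in W:
        d,o=rel(s['tool_pos'],s['eef_rot'],*tool_for(*w));print(np.round(w,4),'xyz',d,'rot',o.round(3))
E
python3 - <<'E'
from h import *; from plant import r
s=r.get_state();print(s['tool_pos'],s['eef_rot'],down(YAW,-40).as_quat());rows(s,[(.0016,.215,40),(.0016,.215,0)])
E
```

```text
[ 0.5268 -0.2391  0.2811] [ 0.7182  0.6958  0.001  -0.0027] [0.7132 0.6118 0.2227 0.2596]
[ 0.0016  0.215  40.    ] xyz [ 0.2238 -0.0331  0.0041] rot [-0.7   -0.047  0.114]
[0.0016 0.215  0.    ] xyz [ 0.2175  0.0195 -0.0154] rot [-0.003 -0.005  0.121]
```

Request:
carry_out([
  {"rot": [-0.1, -0.007, 0.016], "xyz": [0.025, -0.003, -0.005], "grip": 255},
  {"rot": [-0.2, -0.013, 0.032], "xyz": [0.06, -0.008, -0.005], "grip": 255},
  {"rot": [-0.3, -0.02, 0.05], "xyz": [0.1, -0.015, -0.005], "grip": 255},
  {"rot": [-0.4, -0.027, 0.065], "xyz": [0.14, -0.02, -0.002], "grip": 255},
  {"rot": [-0.5, -0.034, 0.08], "xyz": [0.175, -0.025, 0], "grip": 255},
  {"rot": [-0.6, -0.04, 0.1], "xyz": [0.205, -0.03, 0.002], "grip": 255},
  {"rot": [-0.66, -0.044, 0.108], "xyz": [0.22, -0.033, 0.004], "grip": 255},
  {"rot": [-0.7, -0.047, 0.114], "xyz": [0.224, -0.033, 0.004], "grip": 255},
])

```text
clock: 5.68
tool_pos: [0.5133, -0.0283, 0.3094]
eef_rot: [0.725, 0.639, 0.166, 0.195]
contact_force: [-0.1, 1.0, -1.7]
opening: 0.082
finger_force: 50.0
```

Request:
carry_out([
  {"rot": [0, 0, 0], "xyz": [0, 0, 0], "grip": 255},
  {"rot": [0, 0, 0], "xyz": [0, 0, 0], "grip": 255},
  {"rot": [0, 0, 0], "xyz": [0, 0, 0], "grip": 255},
  {"rot": [0, 0, 0], "xyz": [0, 0, 0], "grip": 255},
])

```text
clock: 6.02
tool_pos: [0.5151, -0.0303, 0.3109]
eef_rot: [0.725, 0.638, 0.167, 0.196]
contact_force: [-0.2, -0.2, -1.5]
opening: 0.089
finger_force: 50.0
```

```bash
python3 - <<'E'
from h import *; from plant import r
s=r.get_state();w=r.snapshot('wrist')[...,::-1];S=r.snapshot('side')[...,::-1];T=r.snapshot('top')[...,::-1]
print(s['tool_pos'],s['eef_rot'],s['q'],s['contact_force']);rows(s,[(.0016,.215,40),(.0016,.17,40),(.0016,.13,40),(.0016,.1086,40)])
o=np.zeros((600,800,3),np.uint8);o[:375,:500]=cv2.resize(w,(500,375));o[:300,502:798]=cv2.resize(S[130:250,180:298],(296,300));o[305:600,502:798]=cv2.resize(T[140:250,210:320],(296,295));cv2.imwrite('pics/v8.png',o)
E
```

```text
[ 0.5151 -0.0303  0.3109] [0.7254 0.6384 0.1674 0.1957] [-0.4303  0.3275  0.4433  2.2891 -0.8662  0.061   0.6814] [-0.178  -0.1992 -1.536 ]
[ 0.0016  0.215  40.    ] xyz [ 0.0141 -0.0302  0.0201] rot [-0.177 -0.008  0.023]
[ 0.0016  0.17   40.    ] xyz [ 0.0145 -0.0526  0.0591] rot [-0.177 -0.008  0.023]
[ 0.0016  0.13   40.    ] xyz [ 0.0147 -0.0725  0.0938] rot [-0.177 -0.008  0.023]
[ 0.0016  0.1086 40.    ] xyz [ 0.0149 -0.0832  0.1124] rot [-0.177 -0.008  0.023]
```

View pics/v8.png

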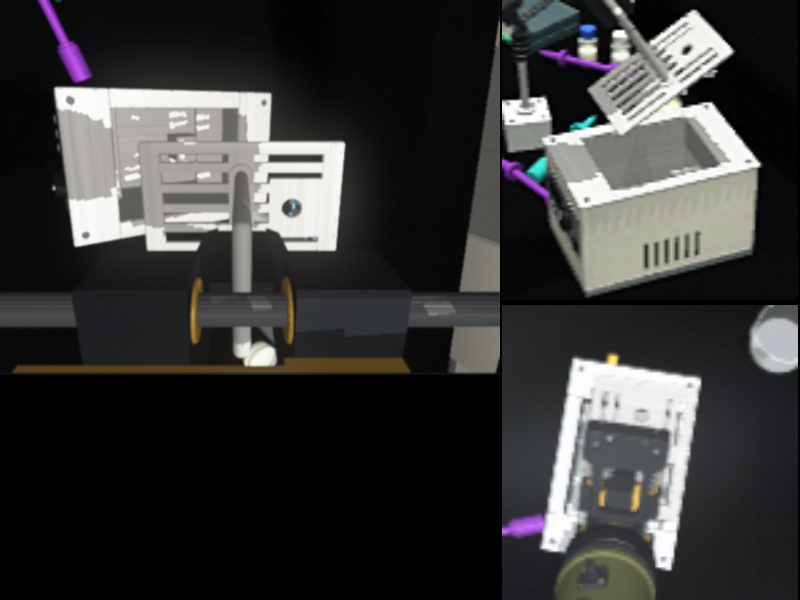

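The arm holds the tray above the bath, but joint 6 is at its limit and the tilt stopped at 30° with the panel end low. I'll tilt the other way instead, with the hole end low, leaning away from the robot.

```bash
python3 - <<'E'
from h import *; from plant import r
s=r.get_state();rows(s,[(.0,.215,15),(-.0,.215,0),(-.001,.215,-10),(-.0016,.215,-25),(-.0016,.215,-40)])
E
```

```text
[ 0.     0.215 15.   ] xyz [0.0136 0.0033 0.0212] rot [ 0.261 -0.003  0.023]
[-0.     0.215  0.   ] xyz [0.0131 0.0232 0.0294] rot [0.522 0.    0.024]
[ -0.001   0.215 -10.   ] xyz [0.0128 0.0342 0.0371] rot [0.697 0.002 0.024]
[ -0.0016   0.215  -25.    ] xyz [0.0124 0.0482 0.0527] rot [0.959 0.005 0.024]
[ -0.0016   0.215  -40.    ] xyz [0.0121 0.0582 0.0718] rot [1.22  0.009 0.023]
```

Request:
carry_out([
  {"rot": [0.12, 0, 0.01], "xyz": [0.006, 0, 0.005], "grip": 255},
  {"rot": [0.24, 0, 0.02], "xyz": [0.013, 0.002, 0.015], "grip": 255},
  {"rot": [0.36, 0, 0.023], "xyz": [0.013, 0.012, 0.024], "grip": 255},
  {"rot": [0.48, 0, 0.024], "xyz": [0.013, 0.02, 0.028], "grip": 255},
  {"rot": [0.6, 0.001, 0.024], "xyz": [0.013, 0.028, 0.033], "grip": 255},
  {"rot": [0.7, 0.002, 0.024], "xyz": [0.013, 0.034, 0.037], "grip": 255},
  {"rot": [0.82, 0.003, 0.024], "xyz": [0.0125, 0.041, 0.044], "grip": 255},
  {"rot": [0.94, 0.005, 0.024], "xyz": [0.0125, 0.047, 0.052], "grip": 255},
])

```text
clock: 6.83
tool_pos: [0.5848, -0.0266, 0.291]
eef_rot: [0.749, 0.644, -0.102, -0.118]
contact_force: [1.9, 0.7, -1.7]
opening: 0.084
finger_force: 50.0
```

```bash
python3 - <<'E'
from h import *; from plant import r
s=r.get_state();print(s['q']);rows(s,[(-.0016,.215,-40)])
E
```

```text
[-0.3644  0.8682  0.8191  1.3436 -0.5337  1.496   0.3296]
[ -0.0016   0.215  -40.    ] xyz [-0.0007  0.0211  0.0065] rot [0.384 0.001 0.002]
```

Request:
carry_out([
  {"rot": [0.1, 0, 0], "xyz": [0, 0.005, 0.002], "grip": 255},
  {"rot": [0.2, 0, 0], "xyz": [0, 0.011, 0.003], "grip": 255},
  {"rot": [0.3, 0, 0], "xyz": [0, 0.016, 0.005], "grip": 255},
  {"rot": [0.384, 0, 0], "xyz": [0, 0.021, 0.0065], "grip": 255},
  {"rot": [0.384, 0, 0], "xyz": [0, 0.021, 0.0065], "grip": 255},
  {"rot": [0.384, 0, 0], "xyz": [0, 0.021, 0.0065], "grip": 255},
  {"rot": [0.384, 0, 0], "xyz": [0, 0.021, 0.0065], "grip": 255},
])

```text
clock: 7.42
tool_pos: [0.6014, -0.0285, 0.2782]
eef_rot: [0.713, 0.613, -0.221, -0.257]
contact_force: [-0.0, 0.3, -2.1]
opening: 0.084
finger_force: 50.0
```

```bash
python3 - <<'E'
from h import *; from plant import r
s=r.get_state();print(s['q'],s['qd'].round(2));rows(s,[(-.0016,.215,-40),(-.0016,.18,-40),(-.0016,.15,-40),(-.0016,.1086,-40)])
E
```

```text
[-0.2009  1.1126  0.7371  0.8941 -0.5177  2.003   0.2342] [-0.03 -0.04  0.01  0.01  0.    0.01 -0.  ]
[ -0.0016   0.215  -40.    ] xyz [-0.0013  0.0011 -0.0009] rot [0.007 0.001 0.002]
[ -0.0016   0.18   -40.    ] xyz [-0.0014  0.0234  0.026 ] rot [0.007 0.001 0.002]
[ -0.0016   0.15   -40.    ] xyz [-0.0014  0.0425  0.0491] rot [0.007 0.001 0.002]
[ -0.0016   0.1086 -40.    ] xyz [-0.0014  0.0689  0.081 ] rot [0.007 0.001 0.002]
```

```bash
python3 - <<'E'
from h import *; from plant import r
s=r.get_state();w=r.snapshot('wrist')[...,::-1];T=r.snapshot('top')[...,::-1];cv2.imwrite('pics/w9.png',w);cv2.imwrite('pics/t9.png',T)
np.savez('pics/w9.npz',p=s['tool_pos'],q=s['eef_rot'])
Rb=R.from_euler('z',YAW,degrees=True)
for n,C,im in(('wrist',cam(r,'wrist',s),w),('top',cam(r,'top'),T)):
  for a in(-.0913,.0913):
    for b in(-.0575,.0575):
      X=BC+Rb.apply([a,b,.134]);u,v=proj(C,X);i,j=int(round(u)),int(round(v))
      if not(8<=i<504 and 8<=j<376):print(n,a,b,'out',u,v);continue
      g=im[j-8:j+9,i-8:i+9].astype(int).sum(2)/3;med=np.median(g);k=np.clip(med-25-g,0,None)
      yy,xx=np.mgrid[-8:9,-8:9];k*=(xx**2+yy**2<50)
      q=(i+(k*xx).sum()/max(k.sum(),1),j+(k*yy).sum()/max(k.sum(),1))
      print(n,a,b,np.round((u,v),1),np.round(q,1),med,int((k>0).sum()),'off',Rb.inv().apply(plane(C,q,.134)-X)[:2])
E
```

```text
wrist -0.0913 -0.0575 [231.9 226.3] [231.9 226.5] 229.33333333333334 45 off [ 0.     -0.0002]
wrist -0.0913 0.0575 [230.5 119.5] [229.7 117.4] 193.33333333333334 50 off [-0.0011  0.0021]
wrist 0.0913 -0.0575 [408.1 283.8] [405.6 286.2] 77.0 69 off [-0.0015 -0.0027]
wrist 0.0913 0.0575 [431.4 132.9] [431.3 131.2] 167.66666666666666 96 off [-0.0002  0.0011]
top -0.0913 -0.0575 [269.2 233.6] [271.  236.9] 234.33333333333334 51 off [-0.0083 -0.0064]
top -0.0913 0.0575 [228.5 227.1] [231. 233.] 111.66666666666667 1 off [-0.015  -0.0096]
top 0.0913 -0.0575 [279.1 169.6] [281.8 167.7] 211.33333333333334 51 off [ 0.0065 -0.0068]
top 0.0913 0.0575 [239.  163.2] [239. 163.] 110.33333333333333 0 off [0.0007 0.0001]
```

Request:
carry_out([
  {"rot": [0.007, 0, 0.002], "xyz": [-0.001, 0.007, 0.006], "grip": 255},
  {"rot": [0.007, 0, 0.002], "xyz": [-0.001, 0.014, 0.015], "grip": 255},
  {"rot": [0.007, 0, 0.002], "xyz": [-0.001, 0.021, 0.023], "grip": 255},
  {"rot": [0.007, 0, 0.002], "xyz": [-0.001, 0.028, 0.0315], "grip": 255},
  {"rot": [0.007, 0, 0.002], "xyz": [-0.001, 0.035, 0.04], "grip": 255},
  {"rot": [0.007, 0, 0.002], "xyz": [-0.001, 0.0425, 0.049], "grip": 255},
  {"rot": [0.007, 0, 0.002], "xyz": [-0.001, 0.0425, 0.049], "grip": 255},
  {"rot": [0.007, 0, 0.002], "xyz": [-0.001, 0.0425, 0.049], "grip": 255},
])

```text
clock: 8.18
tool_pos: [0.6021, -0.0283, 0.212]
eef_rot: [0.712, 0.612, -0.225, -0.261]
contact_force: [0.6, 0.4, -1.9]
opening: 0.083
finger_force: 50.0
```

```bash
python3 - <<'E'
from h import *; from plant import r
s=r.get_state();print(s['q']);rows(s,[(-.0016,.15,-40),(-.0016,.13,-40),(-.0016,.1086,-40),(.012,.1086,-40),(.025,.1086,-40)])
E
```

```text
[-0.2049  1.1816  0.7219  0.9414 -0.5374  1.9096  0.2472]
[ -0.0016   0.15   -40.    ] xyz [-0.0017 -0.0002 -0.0015] rot [-0.006  0.002  0.001]
[ -0.0016   0.13   -40.    ] xyz [-0.0017  0.0127  0.0137] rot [-0.006  0.002  0.001]
[ -0.0016   0.1086 -40.    ] xyz [-0.0016  0.0266  0.0301] rot [-0.006  0.002  0.001]
[  0.012    0.1086 -40.    ] xyz [-0.0017  0.037   0.0213] rot [-0.006  0.002  0.001]
[  0.025    0.1086 -40.    ] xyz [-0.0017  0.0469  0.0129] rot [-0.006  0.002  0.001]
```

Request:
carry_out([
  {"rot": [-0.003, 0.002, 0], "xyz": [-0.0015, 0.006, 0.006], "grip": 255},
  {"rot": [-0.003, 0.002, 0], "xyz": [-0.0015, 0.0127, 0.0137], "grip": 255},
  {"rot": [-0.003, 0.002, 0], "xyz": [-0.0015, 0.019, 0.021], "grip": 255},
  {"rot": [-0.003, 0.002, 0], "xyz": [-0.0015, 0.0255, 0.029], "grip": 255},
  {"rot": [-0.003, 0.002, 0], "xyz": [-0.0015, 0.026, 0.0295], "grip": 255},
  {"rot": [-0.003, 0.002, 0], "xyz": [-0.0015, 0.026, 0.0295], "grip": 255},
])

```text
clock: 8.68
tool_pos: [0.6026, -0.0298, 0.1726]
eef_rot: [0.713, 0.612, -0.223, -0.261]
contact_force: [0.0, -0.0, -2.8]
opening: 0.086
finger_force: 50.0
```

```bash
python3 - <<'E'
from h import *; from plant import r
s=r.get_state();print(s['contact_force'],s['moment'])
rows(s,[(-.0016,.1086,-40),(.012,.1086,-40),(.025,.1086,-40)])
# pivot: low top corner held at x=+.0825, low underside z=.0625
for t in(35,30,25,20,15,10):
    a=np.radians(t);xl=.0825-.005*np.sin(a);rows(s,[(xl-.071*np.cos(a),.0625+.071*np.sin(a),-t)])
E
```

```text
[ 0.016  -0.0078 -2.8037] [-0.249  -0.9174 -0.0707]
[ -0.0016   0.1086 -40.    ] xyz [-0.0002  0.0006  0.0005] rot [-0.002 -0.     0.001]
[  0.012    0.1086 -40.    ] xyz [-0.0002  0.0109 -0.0082] rot [-0.002 -0.     0.001]
[  0.025    0.1086 -40.    ] xyz [-0.0002  0.0209 -0.0166] rot [-0.002 -0.     0.001]
[  0.0215   0.1032 -35.    ] xyz [-0.0002  0.0145 -0.0099] rot [-0.09  -0.     0.001]
[  0.0185   0.098  -30.    ] xyz [-0.0002  0.0084 -0.003 ] rot [-0.177 -0.     0.001]
[  0.016    0.0925 -25.    ] xyz [-0.0002  0.003   0.0043] rot [-0.264 -0.001  0.001]
[  0.0141   0.0868 -20.    ] xyz [-0.0002 -0.0016  0.0122] rot [-0.352 -0.001  0.001]
[  0.0126   0.0809 -15.    ] xyz [-0.0002 -0.0056  0.0204] rot [-0.439 -0.001  0.001]
[  0.0117   0.0748 -10.    ] xyz [-0.0002 -0.0088  0.0289] rot [-0.526 -0.001  0.001]
```

Request:
carry_out([
  {"rot": [0, 0, 0], "xyz": [0, 0.005, -0.0035], "grip": 255},
  {"rot": [0, 0, 0], "xyz": [0, 0.0109, -0.0082], "grip": 255},
  {"rot": [0, 0, 0], "xyz": [0, 0.016, -0.0125], "grip": 255},
  {"rot": [0, 0, 0], "xyz": [0, 0.0205, -0.0163], "grip": 255},
  {"rot": [-0.045, 0, 0], "xyz": [0, 0.0175, -0.013], "grip": 255},
  {"rot": [-0.09, 0, 0], "xyz": [0, 0.0145, -0.01], "grip": 255},
  {"rot": [-0.09, 0, 0], "xyz": [0, 0.0145, -0.01], "grip": 255},
])

```text
clock: 9.27
tool_pos: [0.6198, -0.0325, 0.1739]
eef_rot: [0.724, 0.621, -0.194, -0.227]
contact_force: [-0.3, -0.3, -1.6]
opening: 0.084
finger_force: 50.0
```

```bash
python3 - <<'E'
from h import *; from plant import r
s=r.get_state();print(s['contact_force'],s['moment'])
for t in(35,30,25,20,15,10):
    a=np.radians(t);xl=.0825-.005*np.sin(a);rows(s,[(xl-.071*np.cos(a),.0625+.071*np.sin(a),-t)])
E
```

```text
[-0.2996 -0.3066 -1.6339] [-0.1498 -0.8322  0.0383]
[  0.0215   0.1032 -35.    ] xyz [-0.0002  0.0017  0.0025] rot [ 0.004 -0.001  0.   ]
[  0.0185   0.098  -30.    ] xyz [-0.0002 -0.0049  0.0088] rot [-0.083 -0.001  0.   ]
[  0.016    0.0925 -25.    ] xyz [-0.0002 -0.011   0.0156] rot [-0.17  -0.001  0.   ]
[  0.0141   0.0868 -20.    ] xyz [-0.0002 -0.0164  0.023 ] rot [-0.258 -0.001  0.   ]
[  0.0126   0.0809 -15.    ] xyz [-0.0002 -0.0211  0.0308] rot [-0.345 -0.001  0.   ]
[  0.0117   0.0748 -10.    ] xyz [-0.0002 -0.025   0.039 ] rot [-0.432 -0.001  0.   ]
```

Request:
carry_out([
  {"rot": [-0.04, 0, 0], "xyz": [0, -0.0015, 0.0055], "grip": 255},
  {"rot": [-0.083, 0, 0], "xyz": [0, -0.0049, 0.0088], "grip": 255},
  {"rot": [-0.126, 0, 0], "xyz": [0, -0.008, 0.0122], "grip": 255},
  {"rot": [-0.17, 0, 0], "xyz": [0, -0.011, 0.0156], "grip": 255},
  {"rot": [-0.214, 0, 0], "xyz": [0, -0.0137, 0.0193], "grip": 255},
  {"rot": [-0.258, 0, 0], "xyz": [0, -0.0164, 0.023], "grip": 255},
  {"rot": [-0.258, 0, 0], "xyz": [0, -0.0164, 0.023], "grip": 255},
  {"rot": [-0.258, 0, 0], "xyz": [0, -0.0164, 0.023], "grip": 255},
])

```text
clock: 9.93
tool_pos: [0.5943, -0.0281, 0.1632]
eef_rot: [0.747, 0.642, -0.113, -0.133]
contact_force: [0.6, -0.1, -1.6]
opening: 0.087
finger_force: 50.0
```

```bash
python3 - <<'E'
from h import *; from plant import r
s=r.get_state();print(s['contact_force'],s['moment'])
for t in(20,15,11,8):
    a=np.radians(t);xl=.0825-.005*np.sin(a);rows(s,[(xl-.071*np.cos(a),.0625+.071*np.sin(a),-t)])
rows(s,[(.006,.066,-4),(.002,.063,-1),(0,.062,0)])
E
```

```text
[ 0.569  -0.1305 -1.6248] [-0.1041 -0.4287  0.0014]
[  0.0141   0.0868 -20.    ] xyz [-0.0007 -0.001  -0.0009] rot [-0.002 -0.002  0.002]
[  0.0126   0.0809 -15.    ] xyz [-0.0007 -0.0075  0.0055] rot [-0.09  -0.002  0.002]
[  0.0119   0.076  -11.    ] xyz [-0.0007 -0.0123  0.011 ] rot [-0.16  -0.002  0.001]
[ 0.0115  0.0724 -8.    ] xyz [-0.0007 -0.0156  0.0154] rot [-0.212 -0.002  0.001]
[ 0.006  0.066 -4.   ] xyz [-0.0007 -0.0242  0.0246] rot [-0.282 -0.002  0.001]
[ 0.002  0.063 -1.   ] xyz [-0.0007 -0.031   0.0302] rot [-0.334 -0.002  0.001]
[0.    0.062 0.   ] xyz [-0.0007 -0.0339  0.0323] rot [-0.352 -0.002  0.001]
```

Request:
carry_out([
  {"rot": [-0.045, -0.001, 0], "xyz": [-0.0005, -0.004, 0.0025], "grip": 255},
  {"rot": [-0.09, -0.002, 0.001], "xyz": [-0.0007, -0.0075, 0.0055], "grip": 255},
  {"rot": [-0.125, -0.002, 0.001], "xyz": [-0.0007, -0.01, 0.008], "grip": 255},
  {"rot": [-0.16, -0.002, 0.001], "xyz": [-0.0007, -0.0123, 0.011], "grip": 255},
  {"rot": [-0.212, -0.002, 0.001], "xyz": [-0.0007, -0.0156, 0.0154], "grip": 255},
  {"rot": [-0.212, -0.002, 0.001], "xyz": [-0.0007, -0.0156, 0.0154], "grip": 255},
  {"rot": [-0.212, -0.002, 0.001], "xyz": [-0.0007, -0.0156, 0.0154], "grip": 255},
])

```text
clock: 10.52
tool_pos: [0.5746, -0.0259, 0.1534]
eef_rot: [0.757, 0.65, -0.046, -0.053]
contact_force: [0.2, 0.6, -2.6]
opening: 0.082
finger_force: 50.0
```

```bash
python3 - <<'E'
from h import *; from plant import r
s=r.get_state();print(s['contact_force'],s['moment'],s['opening'])
rows(s,[(.0115,.0724,-8),(.0085,.069,-6),(.006,.066,-4),(.004,.0645,-2.5),(.002,.063,-1),(0,.062,0)])
E
```

```text
[ 0.1883  0.636  -2.6178] [-0.0734 -0.1604 -0.0044] 0.08208758780161146
[ 0.0115  0.0724 -8.    ] xyz [ 0.0002 -0.0003 -0.0007] rot [-0.001  0.     0.   ]
[ 0.0085  0.069  -6.    ] xyz [ 0.0002 -0.0057  0.0031] rot [-0.036  0.     0.   ]
[ 0.006  0.066 -4.   ] xyz [ 0.0002 -0.0106  0.0066] rot [-0.071  0.     0.   ]
[ 0.004   0.0645 -2.5   ] xyz [ 0.0002 -0.0146  0.0085] rot [-0.097  0.     0.   ]
[ 0.002  0.063 -1.   ] xyz [ 0.0002 -0.0185  0.0105] rot [-0.123  0.     0.   ]
[0.    0.062 0.   ] xyz [ 0.0002 -0.0218  0.012 ] rot [-0.141  0.     0.   ]
```

Request:
carry_out([
  {"rot": [-0.036, 0, 0], "xyz": [0, -0.0057, 0.003], "grip": 255},
  {"rot": [-0.071, 0, 0], "xyz": [0, -0.0106, 0.0066], "grip": 255},
  {"rot": [-0.097, 0, 0], "xyz": [0, -0.0146, 0.0085], "grip": 255},
  {"rot": [-0.123, 0, 0], "xyz": [0, -0.0185, 0.0105], "grip": 255},
  {"rot": [-0.141, 0, 0], "xyz": [0, -0.0218, 0.012], "grip": 255},
  {"rot": [-0.141, 0, 0], "xyz": [0, -0.0218, 0.012], "grip": 255},
  {"rot": [-0.141, 0, 0], "xyz": [0, -0.0218, 0.012], "grip": 255},
])

```text
clock: 11.1
tool_pos: [0.5526, -0.0227, 0.1445]
eef_rot: [0.759, 0.651, 0.001, 0.001]
contact_force: [0.3, 0.5, -2.4]
opening: 0.086
finger_force: 50.0
```

```bash
python3 - <<'E'
from h import *; from plant import r
s=r.get_state();print(s['tool_pos'],s['contact_force'],s['moment'],s['opening'])
rows(s,[(0,.062,0),(0,.058,0)])
w=r.snapshot('wrist')[...,::-1];cv2.imwrite('pics/w10.png',w);C=cam(r,'wrist',s)
Rb=R.from_euler('z',YAW,degrees=True)
for a in(-.0913,.0913):
    for b in(-.0575,.0575):
      X=BC+Rb.apply([a,b,.134]);u,v=proj(C,X);i,j=int(round(u)),int(round(v))
      if not(10<=i<502 and 10<=j<250):print(a,b,'out',u,v);continue
      g=w[j-10:j+11,i-10:i+11].astype(int).sum(2)/3;med=np.median(g);k=np.clip(med-25-g,0,None)
      yy,xx=np.mgrid[-10:11,-10:11];k*=(xx**2+yy**2<81)
      q=(i+(k*xx).sum()/max(k.sum(),1),j+(k*yy).sum()/max(k.sum(),1))
      print(a,b,np.round((u,v),1),np.round(q,1),med,int((k>0).sum()),'off',Rb.inv().apply(plane(C,q,.134)-X)[:2])
E
```

```text
[ 0.5526 -0.0227  0.1445] [ 0.2944  0.4773 -2.4094] [-0.0338  0.0449 -0.0044] 0.08586103856133377
[0.    0.062 0.   ] xyz [ 0.0004 -0.0009 -0.0001] rot [0.002 0.    0.001]
[0.    0.058 0.   ] xyz [ 0.0004 -0.001   0.0039] rot [0.002 0.    0.001]
-0.0913 -0.0575 out 82.94589548035339 352.7717037465318
-0.0913 0.0575 [ 48.7 146.7] [ 46.5 144.8] 236.33333333333334 137 off [-0.0009  0.0009]
0.0913 -0.0575 out 410.43464089688223 352.4227374007455
0.0913 0.0575 [444.7 146.9] [443.3 144.8] 232.0 170 off [-0.0008  0.001 ]
```

Request:
carry_out([
  {"rot": [0.002, 0, 0.001], "xyz": [0.001, -0.0017, 0], "grip": 255},
  {"rot": [0.002, 0, 0.001], "xyz": [0.001, -0.0017, 0.001], "grip": 255},
  {"rot": [0.002, 0, 0.001], "xyz": [0.001, -0.0017, 0.002], "grip": 255},
  {"rot": [0.002, 0, 0.001], "xyz": [0.001, -0.0017, 0.003], "grip": 255},
  {"rot": [0.002, 0, 0.001], "xyz": [0.001, -0.0017, 0.0035], "grip": 255},
  {"rot": [0.002, 0, 0.001], "xyz": [0.001, -0.0017, 0.004], "grip": 255},
  {"rot": [0.002, 0, 0.001], "xyz": [0.001, -0.0017, 0.004], "grip": 255},
  {"rot": [0.002, 0, 0.001], "xyz": [0.001, -0.0017, 0.004], "grip": 255},
])

```text
clock: 11.82
tool_pos: [0.5498, -0.0217, 0.1407]
eef_rot: [0.759, 0.651, -0.0, 0.001]
contact_force: [-0.7, 0.2, 0.8]
opening: 0.087
finger_force: 50.0
```

Request:
carry_out([
  {"rot": [0, 0, 0], "xyz": [0, 0, 0.0005], "grip": 255},
  {"rot": [0, 0, 0], "xyz": [0, 0, 0.001], "grip": 255},
  {"rot": [0, 0, 0], "xyz": [0, 0, 0.001], "grip": 255},
  {"rot": [0, 0, 0], "xyz": [0, 0, 0.001], "grip": 255},
])

```text
clock: 12.15
tool_pos: [0.5498, -0.022, 0.1406]
eef_rot: [0.759, 0.651, 0.0, 0.001]
contact_force: [-2.7, -0.1, 7.3]
opening: 0.086
finger_force: 50.0
```

```bash
python3 - <<'E'
from h import *; from plant import r
s=r.get_state();print(s['tool_pos'],s['contact_force'],s['moment'],s['eef_rot'])
E
```

```text
[ 0.5498 -0.022   0.1406] [-2.658  -0.1486  7.3154] [0.0039 0.6272 0.0612] [0.7594 0.6506 0.0001 0.0007]
```

Request:
carry_out([
  {"rot": [0, 0, 0], "xyz": [0, 0, -0.001], "grip": 255},
  {"rot": [0, 0, 0], "xyz": [0, 0, -0.001], "grip": 120},
  {"rot": [0, 0, 0], "xyz": [0, 0, -0.001], "grip": 60},
  {"rot": [0, 0, 0], "xyz": [0, 0, -0.001], "grip": 60},
  {"rot": [0, 0, 0], "xyz": [0, 0, -0.001], "grip": 60},
  {"rot": [0, 0, 0], "xyz": [0, 0, -0.001], "grip": 60},
  {"rot": [0, 0, 0], "xyz": [0, 0, -0.001], "grip": 60},
  {"rot": [0, 0, 0], "xyz": [0, 0, -0.001], "grip": 60},
])

```text
clock: 12.82
tool_pos: [0.5498, -0.0216, 0.1405]
eef_rot: [0.759, 0.651, -0.0, 0.001]
contact_force: [0.5, -0.2, 0.3]
opening: 0.59
finger_force: 0.0
```

Request:
carry_out([
  {"rot": [0, 0, 0], "xyz": [0, 0, -0.01], "grip": 0},
  {"rot": [0, 0, 0], "xyz": [0, 0, -0.03], "grip": 0},
  {"rot": [0, 0, 0], "xyz": [0, 0, -0.06], "grip": 0},
  {"rot": [0, 0, 0], "xyz": [0, 0, -0.09], "grip": 0},
  {"rot": [0, 0, 0], "xyz": [0, 0, -0.12], "grip": 0},
  {"rot": [0, 0, 0], "xyz": [0, 0, -0.13], "grip": 0},
  {"rot": [0, 0, 0], "xyz": [0, 0, -0.13], "grip": 0},
  {"rot": [0, 0, 0], "xyz": [0, 0, -0.13], "grip": 0},
])

```text
clock: 13.48
tool_pos: [0.5495, -0.021, 0.2704]
eef_rot: [0.759, 0.651, -0.0, 0.0]
contact_force: [-0.3, 0.6, 0.3]
opening: 0.998
finger_force: 0.0
```

```bash
python3 - <<'E'
from h import *; from plant import r
s=r.get_state();w=r.snapshot('wrist')[...,::-1];S=r.snapshot('side')[...,::-1];T=r.snapshot('top')[...,::-1];C=cam(r,'wrist',s);cv2.imwrite('pics/w11.png',w);np.savez('pics/w11.npz',p=s['tool_pos'],q=s['eef_rot'])
print(s['tool_pos'],s['contact_force'],s['clock'],s['q'])
Rb=R.from_euler('z',YAW,degrees=True)
u,v=proj(C,BC+Rb.apply([.036-.001,.001,.063]));print('hole pred',u,v)
g=cv2.cvtColor(w,cv2.COLOR_BGR2GRAY);i,j=int(u),int(v);sub=g[j-22:j+23,i-22:i+23]
print(sub[::3,::3])
m=cv2.resize(w,(512,384));
o=np.zeros((600,800,3),np.uint8);o[:384,:512]=m;o[:300,515:800]=cv2.resize(S[140:245,190:290],(285,300));o[300:600,515:800]=cv2.resize(T[150:250,210:305],(285,300))
k=cv2.resize(w[j-26:j+26,i-40:i+40],(332,216),interpolation=cv2.INTER_CUBIC);o[384:600,:332]=k;print(i,j)
cv2.imwrite('pics/v9.png',o)
E
```

```text
[ 0.5495 -0.021   0.2704] [-0.325   0.5791  0.2628] 13.4833 [-0.5289  0.6993  0.8776  1.7861 -0.6436  0.9694  0.4636]
hole pred 282.94498912718507 172.61605372206196
[[181 180 179 176 176 176 177 176 177 176 175 159 183 178 164]
 [172 173 167 173 174 174 177 171 175 168 176 178 176 172 181]
 [174 175 178 181 183 181 185 181 184 176 182 189 185 179 183]
 [181 184 185 182 184 182 185 181 184 178 183 189 185 180 182]
 [177 177 169 182 181 182 184 181 184 175 183 189 184 179 185]
 [191 200 176 182 183 181 177 172 174 176 183 188 185 179 184]
 [225 232 186 183 181 173 177 182 136 142 183 190 186 180 184]
 [183 185 188 182 184 148 127 124 101 107 181 189 189 206 201]
 [180 179 181 184 183 153 108 107 102 118 183 193 240 249 248]
 [240 227 193 183 184 175 141 112 124 165 184 234 250 248 250]
 [248 248 236 238 221 195 181 177 182 178 188 240 250 248 250]
 [229 229 240 250 250 249 244 232 225 194 235 250 250 248 250]
 [250 250 250 250 250 249 250 250 250 248 250 250 250 248 250]
 [239 244 239 250 249 249 250 249 249 248 250 250 249 248 250]
 [250 249 245 250 249 248 245 249 249 248 232 250 249 239 250]]
282 172
```

View pics/v9.png

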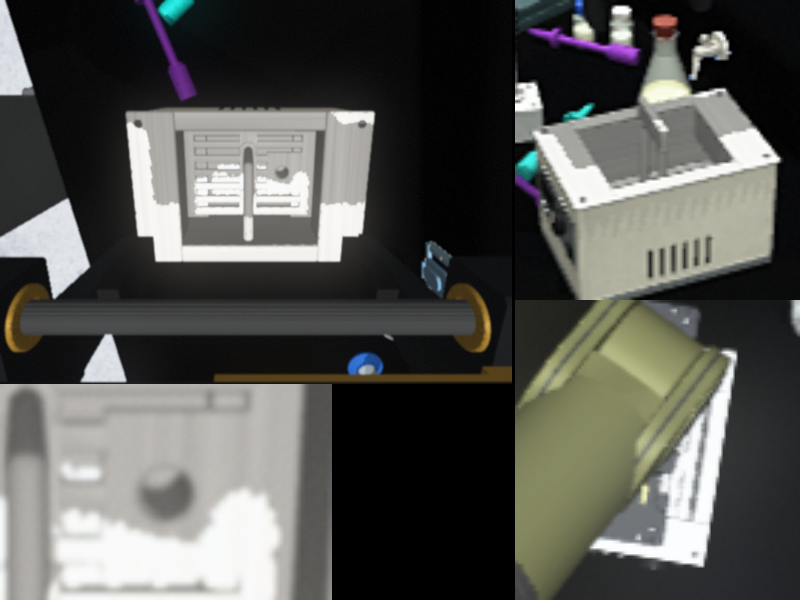

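The tray lies flat under both collars, with the handle centred and the hole at px (281.8,171.8) above the post bore. The decoy pins have fallen over, but the black-headed pin still stands in its block. Going to the pin.

```bash
python3 - <<'E'
from h import *; from plant import r
z=np.load('pics/w11.npz');C=cam(r,'wrist',{'eef_rot':z['q'],'tool_pos':z['p']})
Rb=R.from_euler('z',YAW,degrees=True)
print('hole',plane(C,(281.8,171.8),.063),'socket',BC+Rb.apply([.0351,.001,.0565]))
P=tri(cam(r,'top'),(159.2,208.3),cam(r,'side'),(187.5,142.8));print('head top',P)
s=r.get_state();print(rel(s['tool_pos'],s['eef_rot'],[P[0][0],P[0][1]-.02,.29],down(81.25)))
E
```

```text
hole [ 0.584  -0.0341  0.063 ] socket [ 0.5852 -0.0352  0.0565]
head top (array([0.5204, 0.2275, 0.164 ]), np.float64(0.004369767899184958))
(array([ 0.2213, -0.063 , -0.0211]), array([-0.003 , -0.0013, -1.5714]))
```

Request:
carry_out([
  {"rot": [0, 0, -0.11], "xyz": [0.02, -0.005, -0.02], "grip": 0},
  {"rot": [0, 0, -0.22], "xyz": [0.05, -0.015, -0.02], "grip": 0},
  {"rot": [0, 0, -0.33], "xyz": [0.085, -0.025, -0.02], "grip": 0},
  {"rot": [0, 0, -0.44], "xyz": [0.12, -0.035, -0.02], "grip": 0},
  {"rot": [0, 0, -0.55], "xyz": [0.155, -0.045, -0.02], "grip": 0},
  {"rot": [0, 0, -0.66], "xyz": [0.185, -0.055, -0.02], "grip": 0},
  {"rot": [0, 0, -0.77], "xyz": [0.21, -0.06, -0.02], "grip": 0},
  {"rot": [0, 0, -0.88], "xyz": [0.221, -0.063, -0.021], "grip": 0},
])

```text
clock: 14.3
tool_pos: [0.5195, 0.2117, 0.2891]
eef_rot: [0.404, 0.915, -0.001, -0.002]
contact_force: [-0.0, -0.5, 0.5]
opening: 0.999
finger_force: 0.0
```

Request:
carry_out([
  {"rot": [0, 0, -0.12], "xyz": [0, 0, 0], "grip": 0},
  {"rot": [0, 0, -0.24], "xyz": [0, 0, 0], "grip": 0},
  {"rot": [0, 0, -0.36], "xyz": [0, 0, 0], "grip": 0},
  {"rot": [0, 0, -0.48], "xyz": [0, 0, 0], "grip": 0},
  {"rot": [0, 0, -0.6], "xyz": [0, 0, 0], "grip": 0},
  {"rot": [0, 0, -0.69], "xyz": [0, 0, 0], "grip": 0},
  {"rot": [0, 0, -0.69], "xyz": [0, 0, 0], "grip": 0},
  {"rot": [0, 0, -0.69], "xyz": [0, 0, 0], "grip": 0},
])

```text
clock: 14.97
tool_pos: [0.5207, 0.2064, 0.2902]
eef_rot: [0.078, 0.997, -0.001, -0.001]
contact_force: [-0.3, 0.0, -0.7]
opening: 1.001
finger_force: 0.0
```

```bash
python3 - <<'E'
from h import *; from plant import r
s=r.get_state();w=r.snapshot('wrist')[...,::-1];C=cam(r,'wrist',s);cv2.imwrite('pics/w12.png',w);np.savez('pics/w12.npz',p=s['tool_pos'],q=s['eef_rot'])
print(s['tool_pos'],s['eef_rot'],s['q'])
for z in(.16,.046):print(z,proj(C,[.5204,.2275,z]))
cv2.imwrite('pics/v10.png',cv2.resize(cv2.convertScaleAbs(w,alpha=1.4,beta=25),(800,600),interpolation=cv2.INTER_CUBIC))
E
```

```text
[0.5207 0.2064 0.2902] [ 0.0784  0.9969 -0.0009 -0.0008] [-0.7399  0.5802  0.4738  1.7177 -0.3179  0.9231  1.2755]
0.16 [272.6742 180.5807]
0.046 [265.8846 156.4548]
```

View pics/v10.png

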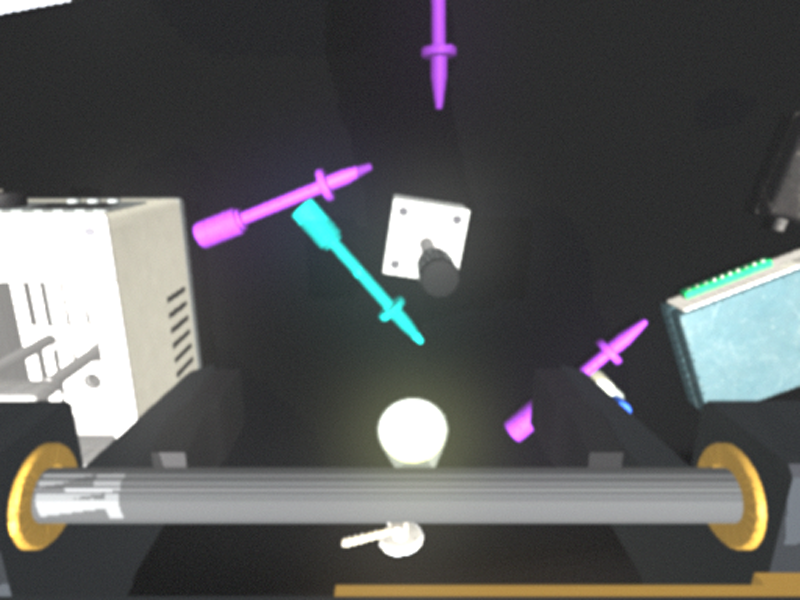

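This picture shows the pin standing in the block: head top at (440,275), i.e. px (281.6,176), and block centre at (426,241), i.e. px (272.6,154.2). The decoys lie clear around it. From here on I'll use numbers only.

```bash
python3 - <<'E'
from h import *; from plant import r
z=np.load('pics/w12.npz');C=cam(r,'wrist',{'eef_rot':z['q'],'tool_pos':z['p']});w=cv2.imread('pics/w12.png')
g=cv2.cvtColor(w,cv2.COLOR_BGR2GRAY)
m=(g>110);lab=cv2.connectedComponents(m.astype(np.uint8))[1];L=lab[140,262]
c=max(blobs(lab==L),key=cv2.contourArea);h=cv2.convexHull(c);rc=cv2.minAreaRect(h);print('block rect',rc,plane(C,rc[0],.046))
print('block by screws',plane(C,(272.6,154.2),.046),'head',plane(C,(281.6,176),.160))
for q in((159.2,208.3),):print(tri(C,(281.6,176),cam(r,'top'),q),plane(cam(r,'top'),q,.16))
print(plane(cam(r,'side'),(187.5,142.8),.16))
print(g[164:190:2,266:298:2])
E
```

```text
block rect ((272.3207702636719, 153.66473388671875), (50.25490188598633, 50.78710174560547), 8.746161460876465) [0.5183 0.2353 0.046 ]
block by screws [0.519  0.2356 0.046 ] head [0.5176 0.2354 0.16  ]
(array([0.5213, 0.2349, 0.14  ]), np.float64(0.004427407544668165)) [0.5186 0.2291 0.16  ]
[0.5251 0.2332 0.16  ]
[[223 159  62  60  58  58  54  57  51  60  80 164 232 236 213  53]
 [219  97  56  55  59  45  43  47  48  47  55  90 211 234 178  41]
 [203  71  62  49  44  52  55  54  55  54  50  49 148 229 142  31]
 [203  76  50  47  52  57  56  55  55  54  52  52  73 171 113  29]
 [216  80  45  50  53  53  54  53  55  53  53  52  51  75  59  32]
 [214  86  43  53  53  54  53  53  52  51  51  50  48  44  33  28]
 [214 104  46  51  53  52  52  50  51  52  48  48  49  43  33  29]
 [119  82  46  51  50  50  50  49  49  48  48  47  49  44  32  29]
 [ 37  45  46  49  50  49  48  48  49  48  45  46  44  43  31  27]
 [ 31  36  41  46  48  47  49  47  48  48  46  46  45  37  28  26]
 [ 32  32  36  45  47  48  47  47  46  45  44  44  42  33  26  25]
 [ 31  33  32  37  46  47  45  46  46  45  43  39  33  26  24  25]
 [ 30  33  32  33  36  40  44  44  42  41  38  31  27  24  27  25]]
```

```bash
python3 - <<'E'
from h import *; from plant import r
s=r.get_state()
for z in(.2,.126):print(rel(s['tool_pos'],s['eef_rot'],[.518,.2354,z],down(81.25)))
E
```

```text
(array([0.0072, 0.0283, 0.0903]), array([-0.0019, -0.0011, -0.0043]))
(array([0.0072, 0.0284, 0.1643]), array([-0.0019, -0.0011, -0.0043]))
```

Request:
carry_out([
  {"rot": [-0.002, -0.001, -0.004], "xyz": [0.007, 0.028, 0.02], "grip": 0},
  {"rot": [-0.002, -0.001, -0.004], "xyz": [0.007, 0.028, 0.05], "grip": 0},
  {"rot": [-0.002, -0.001, -0.004], "xyz": [0.007, 0.028, 0.075], "grip": 0},
  {"rot": [-0.002, -0.001, -0.004], "xyz": [0.007, 0.028, 0.09], "grip": 0},
  {"rot": [-0.002, -0.001, -0.004], "xyz": [0.007, 0.028, 0.09], "grip": 0},
  {"rot": [-0.002, -0.001, -0.004], "xyz": [0.007, 0.028, 0.09], "grip": 0},
])

```text
clock: 15.52
tool_pos: [0.5183, 0.235, 0.2006]
eef_rot: [0.076, 0.997, -0.0, 0.0]
contact_force: [0.4, -0.6, 0.6]
opening: 0.998
finger_force: 0.0
```

```bash
python3 - <<'E'
from h import *; from plant import r
s=r.get_state();w=r.snapshot('wrist')[...,::-1];C=cam(r,'wrist',s);g=cv2.cvtColor(w,cv2.COLOR_BGR2GRAY)
u,v=proj(C,[.5176,.2354,.16]);print(s['tool_pos'],'pred head',u,v)
i,j=int(u),int(v);print(g[j-28:j+30:3,i-36:i+37:3])
print(rel(s['tool_pos'],s['eef_rot'],[.518,.2354,.126],down(81.25)))
E
```

```text
[0.5183 0.235  0.2006] pred head 248.2153620942153 222.79941313850125
[[107 255 255 239 233 255 255 255 255 255 182 148 174 153 213 255 255 255
  255 255 255 255 112 105 103]
 [113 255 255 224 211 255 255 255 253 167 146 139 145 145 159 164 255 255
  255 255 255 255 106 105 100]
 [121 255 255 255 255 255 255 255 155 150 162 156 150 151 167 144 190 254
  234 255 255 248 104 101  98]
 [116 255 255 255 255 255 255 250 150 150 154 160 153 153 142 142 144 181
  208 254 255 212 101  98  95]
 [114 101 110 122 149 206 233 191 141 176 131 123 123 123 141 152 149 197
  255 255 255 136  99  94  92]
 [192 111 107 109 113 112 115 152 138 119 125 128 133 133 124 116 145 186
  255 255 255 106  96  89  87]
 [207 203 111 105 110 110 124 142 116 130 135 136 136 136 134 130 116 146
  184 228 220  93  91  89  84]
 [219 210 203 106 105 107 131 123 128 131 131 133 134 132 131 132 124 112
  112  93  94  92  88  84  82]
 [213 218 209 200 102 123 137 117 126 129 129 126 128 127 125 124 123 116
  109  93  89  86  84  81  77]
 [204 212 217 208 194 163 143 119 122 123 123 123 122 123 121 121 119 115
  106  89  
[... 440 characters left out ...]
 [ 77 183 202 202 195 206 210 208 197 105 106 106 103 103 101  99  90  78
   75  70  72  69  66  62  62]
 [ 75  76 109  83  82 196 205 208 205 204 120  98  98  98  95  82  75  75
   72  70  67  65  65  61  59]
 [ 73  75  75  78  80  82 199 205 207 205 199  83  79  80  77  75  73  69
   68  66  64  61  61  59  56]
 [ 71  73  75  75  76  77  81 194 204 205 204 180  71  76  74  71  69  67
   64  65  61  60  59  56  54]
 [ 68  72  72  74  73  74  75  74 159 202 205 201 116  72  70  69  67  65
   62  62  59  58  58  52  51]
 [ 66  67  69  68  72  72  72  72  71 113 201 204 198  71  66  66  65  62
   59  58  57  56  53  50  50]]
(array([0.0003, 0.0004, 0.0746]), array([-0.0007,  0.0001,  0.0011]))
```

Request:
carry_out([
  {"rot": [0, 0, 0], "xyz": [0, 0, 0.02], "grip": 0},
  {"rot": [0, 0, 0], "xyz": [0, 0, 0.04], "grip": 0},
  {"rot": [0, 0, 0], "xyz": [0, 0, 0.06], "grip": 0},
  {"rot": [0, 0, 0], "xyz": [0, 0, 0.0745], "grip": 0},
  {"rot": [0, 0, 0], "xyz": [0, 0, 0.0745], "grip": 100},
  {"rot": [0, 0, 0], "xyz": [0, 0, 0.0745], "grip": 255},
  {"rot": [0, 0, 0], "xyz": [0, 0, 0.0745], "grip": 255},
  {"rot": [0, 0, 0], "xyz": [0, 0, 0.0745], "grip": 255},
], squeeze=45)

```text
clock: 16.23
tool_pos: [0.5199, 0.2357, 0.1283]
eef_rot: [0.075, 0.997, 0.001, 0.002]
contact_force: [-0.8, 1.3, 0.9]
opening: 0.719
finger_force: 0.0
```

Request:
carry_out([
  {"rot": [0, 0, 0], "xyz": [0, 0, 0], "grip": 255},
  {"rot": [0, 0, 0], "xyz": [0, 0, 0], "grip": 255},
  {"rot": [0, 0, 0], "xyz": [0, 0, 0], "grip": 255},
  {"rot": [0, 0, 0], "xyz": [0, 0, 0], "grip": 255},
  {"rot": [0, 0, 0], "xyz": [0, 0, 0], "grip": 255},
  {"rot": [0, 0, 0], "xyz": [0, 0, 0], "grip": 255},
  {"rot": [0, 0, 0], "xyz": [0, 0, 0], "grip": 255},
  {"rot": [0, 0, 0], "xyz": [0, 0, 0], "grip": 255},
])

```text
clock: 16.9
tool_pos: [0.5187, 0.2353, 0.1267]
eef_rot: [0.075, 0.997, 0.0, 0.001]
contact_force: [0.5, -0.5, 0.0]
opening: 0.234
finger_force: 45.0
```

```bash
python3 - <<'E'
from h import *; from plant import r
s=r.get_state();print(s['tool_pos'],s['eef_rot'],s['contact_force'],s['opening'])
p=np.array([.5852,-.0352,0]);q=s['tool_pos'];up=[q[0],q[1],.32]
# pin tip lies q.z-.010 below TCP (measured now)
print('TCP-tip',q[2]-.010,'home TCP z',q[2]+.017)
print(rel(up,s['eef_rot'],[p[0],p[1],.32],down(81.25)))
E
```

```text
[0.5187 0.2353 0.1267] [0.075  0.9972 0.0004 0.0007] [ 0.4851 -0.487   0.0272] 0.23366255861665527
TCP-tip 0.11668987307191907 home TCP z 0.14368987307191905
(array([-0.1062, -0.2575, -0.0001]), array([0.0009, 0.0013, 0.0025]))
```

Request:
carry_out([
  {"rot": [0, 0, 0], "xyz": [0, 0, -0.01], "grip": 255},
  {"rot": [0, 0, 0], "xyz": [0, 0, -0.035], "grip": 255},
  {"rot": [0, 0, 0], "xyz": [0, 0, -0.07], "grip": 255},
  {"rot": [0, 0, 0], "xyz": [0, 0, -0.11], "grip": 255},
  {"rot": [0, 0, 0], "xyz": [0, 0, -0.145], "grip": 255},
  {"rot": [0, 0, 0], "xyz": [0, 0, -0.175], "grip": 255},
  {"rot": [0, 0, 0], "xyz": [0, 0, -0.19], "grip": 255},
  {"rot": [0, 0, 0], "xyz": [0, 0, -0.19], "grip": 255},
])

```text
clock: 17.57
tool_pos: [0.5204, 0.2354, 0.321]
eef_rot: [0.075, 0.997, 0.002, 0.004]
contact_force: [0.1, -0.2, -1.9]
opening: 0.237
finger_force: 45.0
```

Request:
carry_out([
  {"rot": [0, 0, 0], "xyz": [-0.007, -0.018, 0], "grip": 255},
  {"rot": [0, 0, 0], "xyz": [-0.02, -0.049, 0], "grip": 255},
  {"rot": [0, 0, 0], "xyz": [-0.035, -0.085, 0], "grip": 255},
  {"rot": [0, 0, 0], "xyz": [-0.05, -0.121, 0], "grip": 255},
  {"rot": [0, 0, 0], "xyz": [-0.065, -0.157, 0], "grip": 255},
  {"rot": [0, 0, 0], "xyz": [-0.08, -0.193, 0], "grip": 255},
  {"rot": [0, 0, 0.001], "xyz": [-0.092, -0.223, 0], "grip": 255},
  {"rot": [0, 0, 0.002], "xyz": [-0.1, -0.242, 0], "grip": 255},
])

```text
clock: 18.23
tool_pos: [0.5803, -0.024, 0.3155]
eef_rot: [0.079, 0.997, -0.001, -0.0]
contact_force: [0.5, -1.3, -1.8]
opening: 0.238
finger_force: 45.0
```

Request:
carry_out([
  {"rot": [0, 0, 0], "xyz": [-0.004, -0.01, 0], "grip": 255},
  {"rot": [0, 0, 0], "xyz": [-0.006, -0.0155, 0], "grip": 255},
  {"rot": [0, 0, 0], "xyz": [-0.006, -0.0155, 0], "grip": 255},
  {"rot": [0, 0, 0], "xyz": [-0.006, -0.0155, 0], "grip": 255},
])

```text
clock: 18.57
tool_pos: [0.5844, -0.0333, 0.316]
eef_rot: [0.075, 0.997, 0.001, -0.0]
contact_force: [0.7, 0.6, -1.0]
opening: 0.235
finger_force: 45.0
```

```bash
python3 - <<'E'
from h import *; from plant import r
s=r.get_state();print(s['tool_pos'],s['eef_rot'],s['contact_force'],s['opening'],s['clock'])
for z in(.316,.2,.165,.1437):print(z,rel(s['tool_pos'],s['eef_rot'],[.5849,-.0349,z],down(81.25)))
E
```

```text
[ 0.5844 -0.0333  0.316 ] [ 0.075   0.9972  0.0011 -0.    ] [ 0.6634  0.5568 -1.0077] 0.23455539836340833 18.5667
0.316 (array([-0.0008, -0.0015, -0.    ]), array([ 0.0022, -0.0002,  0.0026]))
0.2 (array([-0.0008, -0.0018,  0.116 ]), array([ 0.0022, -0.0002,  0.0026]))
0.165 (array([-0.0008, -0.0018,  0.151 ]), array([ 0.0022, -0.0002,  0.0026]))
0.1437 (array([-0.0008, -0.0019,  0.1723]), array([ 0.0022, -0.0002,  0.0026]))
```

Request:
carry_out([
  {"rot": [0.002, 0, 0.002], "xyz": [-0.001, -0.0018, 0.02], "grip": 255},
  {"rot": [0.002, 0, 0.002], "xyz": [-0.001, -0.0018, 0.045], "grip": 255},
  {"rot": [0.002, 0, 0.002], "xyz": [-0.001, -0.0018, 0.07], "grip": 255},
  {"rot": [0.002, 0, 0.002], "xyz": [-0.001, -0.0018, 0.095], "grip": 255},
  {"rot": [0.002, 0, 0.002], "xyz": [-0.001, -0.0018, 0.115], "grip": 255},
  {"rot": [0.002, 0, 0.002], "xyz": [-0.001, -0.0018, 0.124], "grip": 255},
  {"rot": [0.002, 0, 0.002], "xyz": [-0.001, -0.0018, 0.124], "grip": 255},
  {"rot": [0.002, 0, 0.002], "xyz": [-0.001, -0.0018, 0.124], "grip": 255},
])

```text
clock: 19.23
tool_pos: [0.5859, -0.0359, 0.1929]
eef_rot: [0.076, 0.997, -0.0, 0.001]
contact_force: [0.4, 0.3, -2.0]
opening: 0.236
finger_force: 45.0
```

```bash
python3 - <<'E'
from h import *; from plant import r
s=r.get_state();print(s['tool_pos'],s['contact_force'])
for z in(.18,.165,.1437):print(z,rel(s['tool_pos'],s['eef_rot'],[.5849,-.0349,z],down(81.25)))
w=r.snapshot('wrist')[...,::-1];cv2.imwrite('pics/w13.png',w);C=cam(r,'wrist',s);Rb=R.from_euler('z',YAW,degrees=True)
for a in(-.0913,.0913):
    for b in(-.0575,.0575):
      X=BC+Rb.apply([a,b,.134]);u,v=proj(C,X);i,j=int(round(u)),int(round(v))
      if not(10<=i<502 and 10<=j<240):print(a,b,'out',u,v);continue
      g=w[j-10:j+11,i-10:i+11].astype(int).sum(2)/3;med=np.median(g);k=np.clip(med-25-g,0,None)
      yy,xx=np.mgrid[-10:11,-10:11];k*=(xx**2+yy**2<81)
      q=(i+(k*xx).sum()/max(k.sum(),1),j+(k*yy).sum()/max(k.sum(),1))
      print(a,b,np.round((u,v),1),np.round(q,1),med,int((k>0).sum()),'off',Rb.inv().apply(plane(C,q,.134)-X)[:2])
E
```

```text
[ 0.5859 -0.0359  0.1929] [ 0.4252  0.3206 -1.9634]
0.18 (array([0.0012, 0.0008, 0.0129]), array([-0.0006,  0.0015,  0.0002]))
0.165 (array([0.0012, 0.0009, 0.0279]), array([-0.0006,  0.0015,  0.0002]))
0.1437 (array([0.0012, 0.0009, 0.0492]), array([-0.0006,  0.0015,  0.0002]))
-0.0913 -0.0575 out 139.39127040591245 -11.400709656313865
-0.0913 0.0575 out 355.05790319185826 -11.4054323090634
0.0913 -0.0575 out 163.49385294813922 289.0983947860193
0.0913 0.0575 out 330.8857764625478 289.245157060058
```

Request:
carry_out([
  {"rot": [0, 0.001, 0], "xyz": [0.001, 0.0008, 0.005], "grip": 255},
  {"rot": [0, 0.001, 0], "xyz": [0.001, 0.0008, 0.01], "grip": 255},
  {"rot": [0, 0.001, 0], "xyz": [0.001, 0.0008, 0.014], "grip": 255},
  {"rot": [0, 0.001, 0], "xyz": [0.001, 0.0008, 0.017], "grip": 255},
  {"rot": [0, 0.001, 0], "xyz": [0.001, 0.0008, 0.02], "grip": 255},
  {"rot": [0, 0.001, 0], "xyz": [0.001, 0.0008, 0.022], "grip": 255},
])

```text
clock: 19.78
tool_pos: [0.5847, -0.0362, 0.1702]
eef_rot: [0.077, 0.997, -0.001, -0.0]
contact_force: [0.4, -0.3, -0.9]
opening: 0.238
finger_force: 45.0
```

Request:
carry_out([
  {"rot": [0, 0, 0], "xyz": [0, 0, 0.003], "grip": 255},
  {"rot": [0, 0, 0], "xyz": [0, 0, 0.006], "grip": 255},
  {"rot": [0, 0, 0], "xyz": [0, 0, 0.009], "grip": 255},
  {"rot": [0, 0, 0], "xyz": [0, 0, 0.011], "grip": 255},
])

```text
clock: 20.12
tool_pos: [0.5846, -0.0359, 0.1592]
eef_rot: [0.077, 0.997, -0.0, -0.0]
contact_force: [-0.8, 0.7, -0.9]
opening: 0.233
finger_force: 45.0
```

Request:
carry_out([
  {"rot": [0, 0, 0], "xyz": [0, 0, 0.004], "grip": 255},
  {"rot": [0, 0, 0], "xyz": [0, 0, 0.008], "grip": 255},
  {"rot": [0, 0, 0], "xyz": [0, 0, 0.011], "grip": 255},
  {"rot": [0, 0, 0], "xyz": [0, 0, 0.013], "grip": 255},
  {"rot": [0, 0, 0], "xyz": [0, 0, 0.0145], "grip": 255},
  {"rot": [0, 0, 0], "xyz": [0, 0, 0.0145], "grip": 255},
])

```text
clock: 20.62
tool_pos: [0.5845, -0.036, 0.1447]
eef_rot: [0.077, 0.997, -0.0, -0.0]
contact_force: [-1.9, 0.9, -1.3]
opening: 0.234
finger_force: 45.0
```

Request:
carry_out([
  {"rot": [0, 0, 0], "xyz": [0, 0, 0.001], "grip": 255},
  {"rot": [0, 0, 0], "xyz": [0, 0, 0.002], "grip": 255},
  {"rot": [0, 0, 0], "xyz": [0, 0, 0.0025], "grip": 255},
  {"rot": [0, 0, 0], "xyz": [0, 0, 0.0025], "grip": 255},
])

```text
clock: 20.95
tool_pos: [0.5854, -0.0364, 0.1438]
eef_rot: [0.077, 0.997, -0.0, 0.001]
contact_force: [-2.5, 2.3, 7.3]
opening: 0.232
finger_force: 45.0
```

Request:
carry_out([
  {"rot": [0, 0, 0], "xyz": [0, 0, 0.001], "grip": 255},
  {"rot": [0, 0, 0], "xyz": [0, 0, 0.002], "grip": 255},
  {"rot": [0, 0, 0], "xyz": [0, 0, 0.002], "grip": 255},
  {"rot": [0, 0, 0], "xyz": [0, 0, 0.002], "grip": 255},
])

```text
clock: 21.28
tool_pos: [0.5864, -0.0366, 0.1437]
eef_rot: [0.077, 0.997, -0.0, 0.002]
contact_force: [-3.5, 2.7, 19.5]
opening: 0.234
finger_force: 45.0
```

```bash
python3 - <<'E'
from h import *; from plant import r
s=r.get_state();print(s['tool_pos'],s['contact_force'],s['clock'])
E
```

```text
[ 0.5864 -0.0366  0.1437] [-3.4691  2.7418 19.4735] 21.2833
```

Request:
carry_out([
  {"rot": [0, 0, 0], "xyz": [0, 0, -0.0035], "grip": 255},
  {"rot": [0, 0, 0], "xyz": [0, 0, -0.0035], "grip": 100},
  {"rot": [0, 0, 0], "xyz": [0, 0, -0.0035], "grip": 60},
  {"rot": [0, 0, 0], "xyz": [0, 0, -0.0035], "grip": 60},
  {"rot": [0, 0, 0], "xyz": [0, 0, -0.0035], "grip": 60},
  {"rot": [0, 0, 0], "xyz": [0, 0, -0.0035], "grip": 60},
  {"rot": [0, 0, 0], "xyz": [0, 0, -0.0035], "grip": 60},
  {"rot": [0, 0, 0], "xyz": [0, 0, -0.0035], "grip": 60},
])

```text
clock: 21.95
tool_pos: [0.5848, -0.0363, 0.144]
eef_rot: [0.077, 0.997, -0.001, 0.0]
contact_force: [-0.3, -0.5, 0.5]
opening: 0.74
finger_force: 0.0
```

Request:
carry_out([
  {"rot": [0, 0, 0], "xyz": [0, 0, -0.01], "grip": 60},
  {"rot": [0, 0, 0], "xyz": [0, 0, -0.03], "grip": 60},
  {"rot": [0, 0, 0], "xyz": [0, 0, -0.06], "grip": 60},
  {"rot": [0, 0, 0], "xyz": [0, 0, -0.09], "grip": 60},
  {"rot": [0, 0, 0], "xyz": [0, 0, -0.11], "grip": 60},
  {"rot": [0, 0, 0], "xyz": [0, 0, -0.12], "grip": 60},
  {"rot": [0, 0, 0], "xyz": [0, 0, -0.12], "grip": 60},
  {"rot": [0, 0, 0], "xyz": [0, 0, -0.12], "grip": 60},
])

```text
clock: 22.62
tool_pos: [0.5845, -0.0359, 0.264]
eef_rot: [0.077, 0.997, -0.0, 0.0]
contact_force: [-0.3, -0.7, -1.1]
opening: 0.766
finger_force: 0.0
```

```bash
python3 - <<'E'
from h import *; from plant import r
s=r.get_state();w=r.snapshot('wrist')[...,::-1];C=cam(r,'wrist',s);g=cv2.cvtColor(w,cv2.COLOR_BGR2GRAY)
X=[.5855,-.0362,.177];u,v=proj(C,X);i,j=int(round(u)),int(round(v));print(s['tool_pos'],s['contact_force'],s['opening'],'head pred',u,v)
print(g[j-28:j+30:3,i-30:i+31:3])
E
```

```text
[ 0.5845 -0.0359  0.264 ] [-0.3235 -0.6873 -1.1012] 0.7658078228447697 head pred 247.51866020753116 201.36680105851505
[[161 158 147 158 161 160 152 161 129  78  79  82 164 162 157 158 158 153
  143 161 156]
 [159 158 137 156 166 167 164 155  97  55  51  62 144 150 164 165 164 152
  135 161 158]
 [159 157 154 166 168 169 158  75  47  47  47  50  57 134 167 166 166 165
  150 160 156]
 [157 156 152 163 164 165  99  48  50  48  47  49  43  61 152 161 162 162
  149 159 152]
 [158 158 133 149 161 153  62  46  47  42  40  42  47  49 108 157 157 138
  130 158 148]
 [164 163 165 166 167 140  48  40  43  44  44  43  40  44  85 163 165 164
  165 162 162]
 [157 157 158 159 158 114  42  43  45  46  46  46  44  41  63 157 157 157
  158 158 157]
 [159 160 157 159 158  93  43  46  45  46  46  45  44  43  49 153 156 156
  155 157 155]
 [151 153 154 156 154  73  44  45  45  44  44  46  45  44  46 140 146 144
  144 146 146]
 [135 136 135 137 136  75  44  45  43  44  44  44  43  44  43 124 128 126
  125 125 125]
 [ 76  76  76  78  75  55  43  43  44  45  43  42  43  43  44  73  75  77
   75  76  75]
 [ 77  80  80  79  78  72  44  43  43  43  43  43  44  42  58  78  77  75
   77  76  77]
 [ 81  80  81  80  80  81  64  42  43  45  42  43  43  49  75  78  78  79
   77  77  78]
 [ 86  86  85  87  86  85  86  77  60  46  49  53  69  83  85  84  85  83
   84  84  81]
 [140 142 140 141 141 142 140 140 140 134 135 139 141 139 139 138 138 139
  139 138 138]
 [158 157 157 158 156 156 157 156 156 155 155 155 154 154 153 154 154 152
  153 152 152]
 [155 155 153 152 152 152 152 153 153 150 152 151 150 150 149 150 150 150
  151 147 150]
 [190 184 151 150 151 151 149 149 150 149 149 150 148 149 148 148 148 148
  147 149 149]
 [227 222 156 156 156 154 155 155 153 155 155 155 155 154 153 153 154 154
  152 152 154]
 [230 235 161 159 160 160 158 158 159 158 158 159 157 158 158 158 158 156
  158 157 156]]
```

```bash
python3 -c "
from plant import r
print(r.finish_job())"
```

```text
the job is handed in; nothing more can be done
None
```

I handed in the job at about 23 s: the tray lies flat on the ledges under both collars, and the pin is driven home with its shoulder on the tray and released. I did not re-measure the flask, beaker and cylinder at the end, but no move was planned near them; the decoy pins fell over on their own early on.

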